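# Fit a new battery in the heat alarm under its clip cover

## Task

Fit the fresh block battery in the kitchen's heat alarm, which lies face down on the worktop with its battery bay empty under the clipped-on cover. Squeeze the cover's two side tabs together to free it and lift it off, press the battery fully home with its two terminals against the sprung contact, then put the cover back and press until it sits flush and both tabs have snapped out again. Keep the alarm lying flat about where it is, do not force the light plastic parts, and leave everything else on the worktop alone.

Things in the scene. Friction and masses are not known exactly. Their poses are not given: they have to be found in the camera images.
- alarm: White heat alarm face down, loose, 0.4 kg: disc 126 mm across, 14 mm thick, with a back part on it 84 (x) by 72 (y) mm, flat top 30 mm above the worktop. Origin: centre of the underside, z up. Its plastic stands pushes of up to about 30 N; the summed contact forces of the cover, of the battery or of the fingers on it may not pass 50 N.
- bay (a point): Point on the floor of the battery bay, 20 mm above the worktop, where the battery's origin lies when home; axes as the alarm's. The bay is 52 (x) by 29.6 (y) mm and 10 mm deep; the home battery rests on its -x wall, with 1.5 mm play each side in y. It opens at +y and -y into a slot 24 mm long in x for the cover's legs, ending at a 3 mm thick lip at y = +-24.75 mm.
- contact (a point): Face of the sprung contact at the bay's +x end, 8 mm above the bay floor: a steel leaf with a sloping top (28 deg off upright) and two brass pads. Unloaded it stands 2 mm in the home battery's way; it gives 4.5 mm towards +x (1 N at first, 0.5 N more per mm), so the battery is pressed down past it with 3 to 7 N. The bay's other edges are bevelled 2 mm; aim about 1 mm towards +x of home.
- cover_seat (a point): Where the origin of the closed cover lies over a battery, 31.5 mm above the worktop; axes as the alarm's. The hold-down pad lifts the cover there until the barbs bear on the lips. To let the barbs in under them it must be pushed 1 mm or so lower, at most 1.5 mm, where it lands on the flat top. A round bead 2.5 mm high frames it with 1.3 mm play sideways.
- cover: Slate-grey hood, 66 (x) by 52 (y) by 14 mm high, 60 g, an orange-red ribbed tab in the middle of each long side (+y, -y). Origin: centre of its open lower rim, z up. Starts closed, on the flat top; fits either way round. Under each tab a leg, 20 mm wide in x, reaches 14.5 mm below the rim, with an outward barb (flat above, sloping below) that catches under the alarm's lip. Stands on its legs.
- tab_left_grip (a point): Middle of the outer face of the +y tab, 7 mm above the cover's rim, at y = +30 mm of the cover. The tab is 22 mm wide in x and spans z = 1 to 13.5 mm of the cover. The two faces are 60 mm apart, 51.6 mm when both are fully pressed.
- tab_right_grip (a point): The same on the -y tab, at y = -30 mm of the cover.
- tab_left (a joint): How far the +y tab is pressed in (m): 0 out, 0.0042 fully in, against a spring of 1.5 N at first and 5 N at the end. Pressed in 0.0025 or more it clears its lip; the cover lifts straight off when both do. Let go it springs out.
- tab_right (a joint): The same for the -y tab.
- hold_pad (a joint): Sprung rubber pad under the cover's top that holds the battery down: 0 hanging out, grows as it is pushed up into the cover (m). Over a battery it pushes the closed cover up with 9 N (7 N at first touch, 1.5 N more per mm): if let go before both tabs are out, the cover pops up. Pressed on the middle of its top with the tabs free, it snaps shut at about 15 to 25 N.
- battery: Fresh block battery lying flat, black with a copper-coloured end, loose, 46 g: 45.5 (x) by 26.5 (y) by 17.5 mm high, two round terminals standing 3 mm out of its +x (copper) end. Origin: centre of the underside of the block. Home in the bay it stands 7.5 mm above the flat top of the alarm.
- terminals (a point): Point between the tips of the two terminals, 25.75 mm from the battery's origin along its x, 8.75 mm above its underside.
- box_eggs: Square glass food box with cream lid, 121 x 121 x 64 mm, to the right; origin at the centre of its underside. To be left alone.
- garlic: Garlic bulb, 54 mm, at the back; to be left alone.
- lemon: Lemon, 83 x 58 x 58 mm, at the back; to be left alone.
- tongs: Steel tongs, 175 x 28 x 16 mm, lying flat; to be left alone.

How it is judged:
By the outcome, as a careful person would: the job done as asked, in the order asked, and still so for the second after the job is handed in, with the robot touching nothing.
It also fails if it takes over 72 s, if anything falls off the work surface, if the arm or the gripper's body presses on something with over 40 N, if the wrist force passes 120 N, or if a joint passes its speed limit or range.

## Robot

A 6-joint arm with a two-finger parallel gripper is mounted at the origin on a cart in front of the work surface, level with it; the furniture and walls round the work are solid. World frame = base frame: x ahead of the robot, y to its left, z up, the work surface at z = 0. Lengths are in m, angles in degrees, forces in N, time in s.
With the tool pointing down it reaches from about 0.375 to 0.9 m from the base axis. Payload 3.1 kg.
Tool frame: the origin (TCP) lies on the centre line of the jaws, within the pads' length; the fingertips stand 17 mm ahead of it and the grasp point (between the pads) lies 2 mm behind it; z points along the fingers, y is the line along which they close (so a half turn about z gives the same grasp; the last joint's range is limited). The gripper opens to 87 mm and grips with 3 to 60 N. Pads are 19 mm wide; open, the fingers measure 117 mm over their backs; the gripper's body (75 mm by 190 mm) begins 51 mm behind the grasp point.
Start: joints at [-77.951, 30.224, 82.088, -0, 67.689, -10.227], TCP at [0.237, -0.578, 0.24] pointing down, gripper open.
Joint ranges: [-176.69, 176.69], [-43.24, 126.21], [12.49, 139.97], [-82, 262], [0, 151.66], [-163.58, 163.58]. Speed limits (degrees/s): [159.86, 159.86, 180, 180, 180, 180].

## Interface

Orientations are given as a 3x3 rotation matrix whose columns are the frame's x, y, z axes.
In Python, from rig import bot, imaging, finder gives the robot as it stands. The module is installed in compiled form; this text tells all that it offers.
- The arm moves only by the tool play_rows, never from a script. Its argument "motion" is a list that holds one entry, the list of rows, each a list of 6 numbers: the shift along the tool's x, y, z in fractions of the full range, 1 being 0.5 m, then the turn, a rotation vector about the tool's x, y, z in shares of 45 degrees (1.0 is 45 degrees). In form: [[[dx, dy, dz, wx, wy, wz], ...]]. A call has 1 to 8 rows; each row is the pose to reach, as a shift and turn from the pose commanded when the call began, along the tool's axes at that moment; what a row does not reach only later rows make up. A row lasts 1/12 s, in which the tool goes at most 41.7 mm and 7.16 degrees, less where a joint would pass 70% of its speed; a pose out of reach is approached as far as the arm can. No shift or turn number may pass 1 either way. A call with a gripper value outside its range is refused whole. "fingers" is the finger opening in m, from 0 to 0.087, set as the call begins (left out, the last holds). The fingers move at their own pace and stop on an object; the grip force is fixed at half the most. Time passes only in rows, so rows that repeat a pose let the fingers close. It gives the time, the measured TCP pose, the force, the opening and the grip force at its end, in the units of the state.
- bot.read_state(): the state, without advancing time (a new reading comes with each control period).
- imaging.capture(name): name is "scene" or "top"; returns a dict with "frame" (400x640x3 uint8, red, green, blue), "camera_matrix" (3x3 intrinsics, pixels), "k1" (the pictures are not rectified: a ray, as slopes to the right and down, at radius r is drawn at 1 + k1 r^2 times it, then the intrinsics apply), "R" (3x3) and "t" (3): a world point X has camera coordinates R X + t. Camera axes: x right, y down, z forward; pixel columns grow to the right and rows downward; lengths in m; the calibration is good to about 2 mm. A picture is of the moment at which its call begins. There is no depth.
- bot.hand_in(): hands the job in; it is judged then, once.
Trained networks look in the newest picture that a camera, given by its name, has taken for a name from the list of things; names that differ only in an ending like _2 or _b are one class to them, and where a whole thing is asked for, a point or a joint stands for the part that bears it (a point fixed in the world has none). Each returns a list of dicts, best first, with "confidence" (0 to 1); they miss things now and then, are a little off and sometimes report something else, mostly with a low value. They report only what shows in the picture. A call takes as long as a camera call.
- finder.recognise(camera, name): "at" ([x, y, z] in m, in world coordinates, good to about 4 mm: the middle of the surface that is visible of it).
- finder.outline_of(camera, name): "pixels" (400x640 bool, what is visible of it).
The state is a dict: "time_s": time; "joint_positions": joint angles; "qvel": joint speeds; "tau": joint torques, N m; "position": TCP position; "tcp_rot": TCP orientation; "force": force on the tool from outside, world axes, zero at the start; "moment": the same for the moment, N m; "opening": opening from 0.0 (shut) to 1.0 (fully open); "grasp_force": force on a finger pad.
Only numpy, scipy, OpenCV 4.12 (cv2) and the standard library are available. Lean on these libraries where they do the work, as an engineer would, in place of code of your own. Each camera call takes 0.05 s, during which the arm holds its last target. There are 200 camera calls.

## Working session

There is one attempt and no reset: what is moved stays moved. The work goes in short steps, Python scripts to look and compute and a tool call to move; the robot and the scene stay as the last step left them, time stands still between calls to the robot, and variables do not carry over. Pictures are saved under pics/ and viewed, at most 10 in all, crops included, and the job is handed in when it is done.

Besides the shell and the picture viewer there is one more tool, called in YAML: its name, and indented under it one key for each argument. play_rows: Moves the arm, as the interface text tells. Its arguments: {"type":"object","properties":{"motion":{"type":"array"},"fingers":{"type":"number"}},"required":["motion"]}

```bash
mkdir -p pics; cat > h.py <<'E'
import numpy as np, cv2
from rig import bot, imaging, finder
def ray(c,uv):
    K=np.array(c["camera_matrix"],float);R=np.array(c["R"]);t=np.array(c["t"])
    d=np.array([(uv[0]-K[0,2])/K[0,0],(uv[1]-K[1,2])/K[1,1]]);s=d.copy()
    for _ in range(20): s=d/(1+c["k1"]*(s@s))
    return -R.T@t, R.T@np.array([s[0],s[1],1])
def atz(c,uv,z):
    o,d=ray(c,uv); return o+d*(z-o[2])/d[2]
def proj(c,X):
    K=np.array(c["camera_matrix"],float);p=np.array(c["R"])@np.array(X)+np.array(c["t"])
    s=p[:2]/p[2]; s=s*(1+c["k1"]*(s@s)); return np.array([K[0,0]*s[0]+K[0,2],K[1,1]*s[1]+K[1,2]])
def rect(c,m,z):
    cs,_=cv2.findContours(m.astype(np.uint8),0,1)
    k=max(cs,key=cv2.contourArea)[:,0]
    P=np.array([atz(c,p,z)[:2] for p in k],np.float32)*1000
    return cv2.minAreaRect(P)
E
python3 - <<'E'
from h import *
for n in ("top","scene"):
    c=imaging.capture(n); cv2.imwrite(f"pics/{n}0.png",c["frame"][:,:,::-1])
    print(n,"cam",np.round(-np.array(c["R"]).T@np.array(c["t"]),3),c["camera_matrix"][0][0])
    for k in ("alarm","cover","tab_left_grip","tab_right_grip","battery","terminals","tongs","box_eggs","lemon","garlic"):
        r=finder.recognise(n,k); print(k,[(np.round(x["at"],4).tolist(),round(x["confidence"],2)) for x in r[:2]])
    for k,z in (("cover",.044),("battery",.0175),("alarm",.014)):
        o=finder.outline_of(n,k)
        if o: print(k,rect(c,o[0]["pixels"],z),o[0]["confidence"])
s=bot.read_state();print(s["position"],s["tcp_rot"],s["time_s"],s["force"])
E
```

```text
top cam [ 0.419 -0.05   1.185] 407.2911498564532
alarm [([0.467, -0.0219, 0.0156], 0.66)]
cover [([0.4721, -0.0192, 0.0448], 0.65)]
tab_left_grip []
tab_right_grip []
battery [([0.4885, 0.2216, 0.019], 0.5)]
terminals [([0.4919, 0.2203, 0.0139], 0.53)]
tongs [([0.6708, -0.0263, 0.0489], 0.54), ([0.5976, -0.2342, 0.0099], 0.43)]
box_eggs [([0.4107, -0.3572, 0.0643], 0.92)]
lemon [([0.6678, -0.0295, 0.0492], 0.61)]
garlic [([0.6795, -0.1402, 0.0296], 0.54)]
cover ((470.04949951171875, -19.270965576171875), (68.41946411132812, 62.78530502319336), 33.052833557128906) 0.69
battery ((487.6337585449219, 223.95620727539062), (45.90818405151367, 28.550609588623047), 14.414511680603027) 0.48
alarm ((468.661865234375, -20.364749908447266), (123.54971313476562, 123.36483764648438), 89.09222412109375) 0.78
scene cam [0.068 0.473 0.891] 459.19368207614474
alarm [([0.4493, 0.0049, 0.0121], 0.77), ([0.4724, -0.0106, 0.0465], 0.68)]
cover [([0.4703, -0.0132, 0.0494], 0.8)]
tab_left_grip [([0.4555, 0.0069, 0.0385], 0.45)]
tab_right_grip [([0.4859, -0.0423, 0.0417], 0.58)]
battery [([0.4876, 0.2271, 0.0157], 0.77)]
terminals [([0.4837, 0.2318, 0.0157], 0.85)]
tongs [([0.5967, -0.2199, 0.007], 0.66)]
box_eggs [([0.4431, -0.3291, 0.0583], 0.68)]
lemon [([0.6618, -0.0166, 0.0429], 0.91)]
garlic [([0.6764, -0.1274, 0.0325], 0.52)]
cover ((465.59765625, -14.691612243652344), (67.2978286743164, 68.33855438232422), 29.199514389038086) 0.86
alarm ((461.4901123046875, -10.324508666992188), (124.21684265136719, 103.64535522460938), 38.85980224609375) 0.67
[ 0.23692699 -0.5783457   0.2395502 ] [[ 9.25380006e-01  3.79040689e-01  2.37002391e-07]
 [ 3.79040689e-01 -9.25380006e-01 -1.54478868e-05]
 [-5.63606038e-06  1.43849991e-05 -1.00000000e+00]] 1.4 [ 0.67855202  0.45560062 -1.09251688]
```

View pics/top0.png

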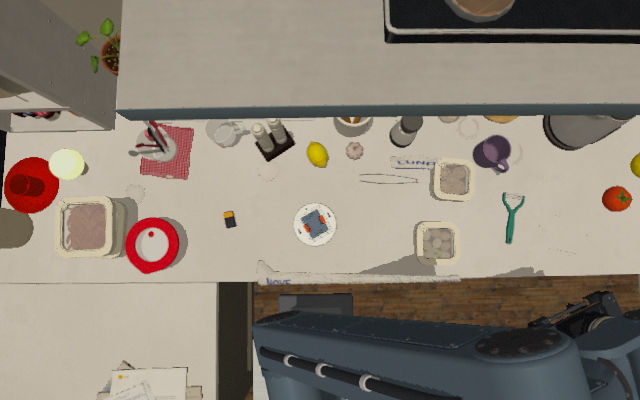

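View pics/scene0.png

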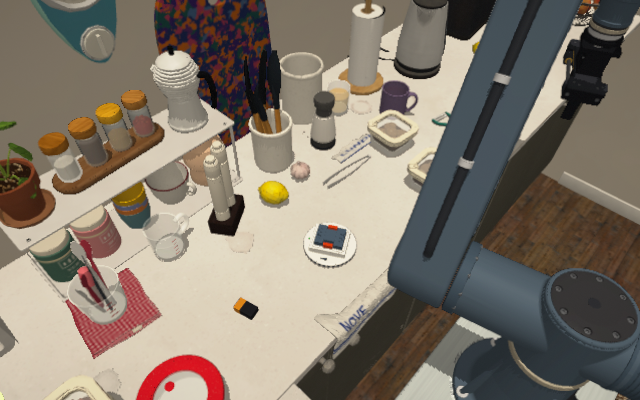

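```bash
cat >> h.py <<'E'
def cents(c,roi,z,lo=(0,),kind="orange"):
    x0,y0,x1,y1=roi
    hsv=cv2.cvtColor(c["frame"],cv2.COLOR_RGB2HSV)
    H,S,V=[hsv[...,i].astype(int) for i in range(3)]
    m=((H<22)|(H>172))&(S>110)&(V>90) if kind=="orange" else kind(H,S,V)
    k=np.zeros_like(m);k[y0:y1,x0:x1]=1
    n,l,st,ce=cv2.connectedComponentsWithStats((m&k).astype(np.uint8))
    return [(np.round(ce[i],2),int(st[i,4]),np.round(atz(c,ce[i],z),4)) for i in range(1,n) if st[i,4]>4]
def tri(ca,ua,cb,ub):
    o1,d1=ray(ca,ua);o2,d2=ray(cb,ub)
    s=np.linalg.lstsq(np.c_[d1,-d2],o2-o1,rcond=None)[0]
    return (o1+d1*s[0]+o2+d2*s[1])/2, np.linalg.norm(o1+d1*s[0]-o2-d2*s[1])
def plan(x,y,z,yaw=None):
    "tool y axis along world angle yaw+90 mod 180; prints a row"
    s=bot.read_state();R=np.array(s["tcp_rot"]);p=np.array(s["position"])
    d=R.T@(np.array([x,y,z])-p)
    if yaw is None: rv=np.zeros(3)
    else:
        cur=np.degrees(np.arctan2(R[1,0],R[0,0]));dy=(yaw-cur+90)%180-90;a=np.radians(cur+dy)
        T=np.array([[np.cos(a),np.sin(a),0],[np.sin(a),-np.cos(a),0],[0,0,-1]])
        rv=np.degrees(cv2.Rodrigues(R.T@T)[0].ravel())
    print("row",np.round(d,4).tolist()+np.round(rv,2).tolist(),"dist",round(np.linalg.norm(d),3))
def st():
    s=bot.read_state();R=np.array(s["tcp_rot"])
    print("t",s["time_s"],"p",np.round(s["position"],4),"yaw",round(np.degrees(np.arctan2(R[1,0],R[0,0])),2),"tilt",np.round(R[:,2],4),"F",np.round(s["force"],1),"op",round(s["opening"]*87,2),"g",s["grasp_force"])
def crop(c,roi,f,name):
    x0,y0,x1,y1=roi
    im=cv2.resize(c["frame"][y0:y1,x0:x1,::-1],None,fx=f,fy=f,interpolation=cv2.INTER_CUBIC);cv2.imwrite(name,im);return im
E
python3 - <<'E'
from h import *
t=imaging.capture("top");s=imaging.capture("scene")
print("top tabs",*cents(t,(290,200,345,250),.0445),sep="\n")
print("scene tabs",*cents(s,(300,215,365,270),.040),sep="\n")
print("top copper",*cents(t,(215,203,245,235),.0175),sep="\n")
print("scene copper",*cents(s,(225,290,265,325),.0175),sep="\n")
slate=lambda H,S,V:(H>95)&(H<125)&(S>60)&(V<170)&(V>30)
print("slate",*cents(t,(290,200,345,250),.044,kind=slate),sep="\n")
dark=lambda H,S,V:(V<75)
print("black",*cents(t,(215,203,245,235),.0175,kind=dark),sep="\n")
print("black s",*cents(s,(225,290,265,325),.0175,kind=dark),sep="\n")
a=crop(t,(280,190,350,255),6,"pics/a.png");b=crop(t,(210,200,250,240),9,"pics/b.png")
d=crop(s,(225,215,365,325),4,"pics/c.png")
W=np.zeros((600,800,3),np.uint8)
a=cv2.resize(a,(300,279));b=cv2.resize(b,(300,300));d=cv2.resize(d,(500,393))
W[:279,:300]=a;W[290:590,:300]=b;W[:393,300:]=d;cv2.imwrite("pics/m1.png",W)
plan(.4705,-.019,.12,31.5)
E
```

```text
top tabs
(array([321.73, 219.13]), 30, array([ 0.4818, -0.0416,  0.0445]))
(array([306.56, 227.93]), 27, array([0.4578, 0.0012, 0.0445]))
scene tabs
(array([332.26, 227.08]), 38, array([ 0.4818, -0.0422,  0.04  ]))
(array([327.34, 244.8 ]), 56, array([0.4563, 0.0036, 0.04  ]))
top copper
(array([228.16, 214.11]), 56, array([0.5018, 0.2276, 0.0175]))
scene copper
(array([239.  , 304.45]), 102, array([0.4996, 0.2327, 0.0175]))
slate
black
(array([230.02, 221.8 ]), 94, array([0.4796, 0.222 , 0.0175]))
black s
(array([248.64, 309.98]), 211, array([0.4753, 0.2274, 0.0175]))
row [0.4281, -0.429, 0.1196, -0.0, -0.0, -9.22] dist 0.618
```

View pics/m1.png

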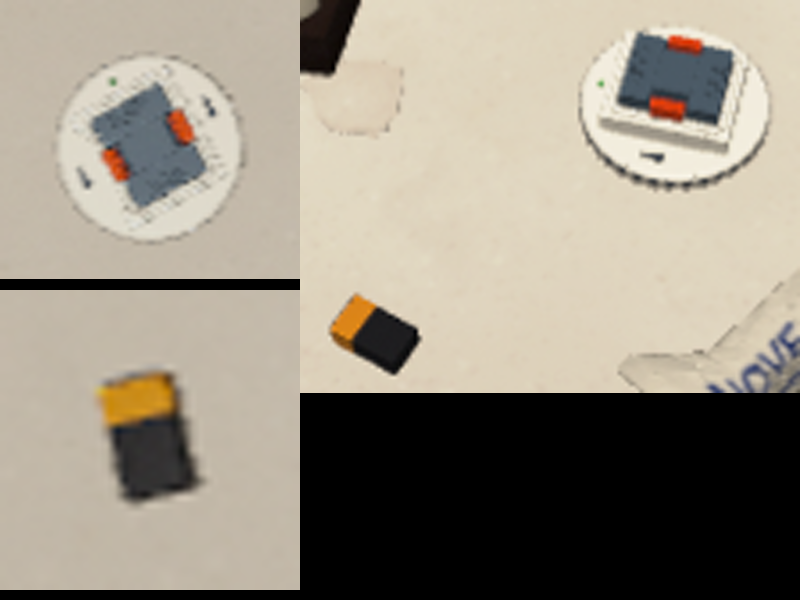

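Careful with the scale: shifts go in shares of 0.5 m and turns go in shares of 45 degrees. That gives: -0.429 m / 0.5 = -0.858, 0.428 m / 0.5 = 0.856, -7 degrees / 45 = -0.1556.

play_rows:
  motion:
    - [[0.856, -0.858, 0.2, 0, 0, -0.1556], [0.856, -0.858, 0.2, 0, 0, -0.1556], [0.856, -0.858, 0.2, 0, 0, -0.1556], [0.856, -0.858, 0.2, 0, 0, -0.1556], [0.856, -0.858, 0.2, 0, 0, -0.1556], [0.856, -0.858, 0.2, 0, 0, -0.1556], [0.856, -0.858, 0.2, 0, 0, -0.1556], [0.856, -0.858, 0.2, 0, 0, -0.1556]]
  fingers: 0.087

```text
time_s: 2.17
position: [0.3641, -0.2733, 0.1853]
tcp_rot: [[0.873, 0.488, 0.001], [0.488, -0.873, -0.001], [0.0, 0.001, -1.0]]
force: [1.2, 0.4, -0.4]
opening: 1.002
grasp_force: 0.0
```

```bash
python3 - <<'E'
from h import *
st();plan(.4695,-.0198,.10,29.5)
E
```

```text
t 2.1667 p [ 0.3641 -0.2733  0.1853] yaw 29.23 tilt [ 8.e-04 -7.e-04 -1.e+00] F [ 1.2  0.4 -0.4] op 87.15 g 0.0
row [0.2157, -0.1698, 0.0852, 0.06, -0.02, -0.27] dist 0.287
```

Converted, 0.216 m / 0.5 = 0.432, -0.17 m / 0.5 = -0.34.

play_rows:
  motion:
    - [[0.432, -0.34, 0.17, 0, 0, 0], [0.432, -0.34, 0.17, 0, 0, 0], [0.432, -0.34, 0.17, 0, 0, 0], [0.432, -0.34, 0.17, 0, 0, 0], [0.432, -0.34, 0.17, 0, 0, 0], [0.432, -0.34, 0.17, 0, 0, 0], [0.432, -0.34, 0.17, 0, 0, 0], [0.432, -0.34, 0.17, 0, 0, 0]]

```text
time_s: 2.83
position: [0.4698, -0.0156, 0.0989]
tcp_rot: [[0.869, 0.495, -0.001], [0.495, -0.869, 0.002], [-0.0, -0.002, -1.0]]
force: [-0.1, -0.6, -0.1]
opening: 1.005
grasp_force: 0.0
```

```bash
python3 - <<'E'
from h import *
st();plan(.4695,-.0198,.051,29.5)
s=imaging.capture("scene");crop(s,(270,150,400,270),4,"pics/d.png")
t=imaging.capture("top")
print("top tabs",*cents(t,(290,200,345,250),.0445),sep="\n")
print("scene tabs",*cents(s,(300,215,365,270),.040),sep="\n")
E
```

```text
t 2.8333 p [ 0.4698 -0.0156  0.0989] yaw 29.67 tilt [-0.001   0.0016 -1.    ] F [-0.1 -0.6 -0.1] op 87.44 g 0.0
row [-0.0024, 0.0035, 0.0479, -0.1, 0.0, 0.17] dist 0.048
top tabs
scene tabs
(array([327.85, 246.09]), 34, array([0.4531, 0.0054, 0.04  ]))
```

View pics/d.png

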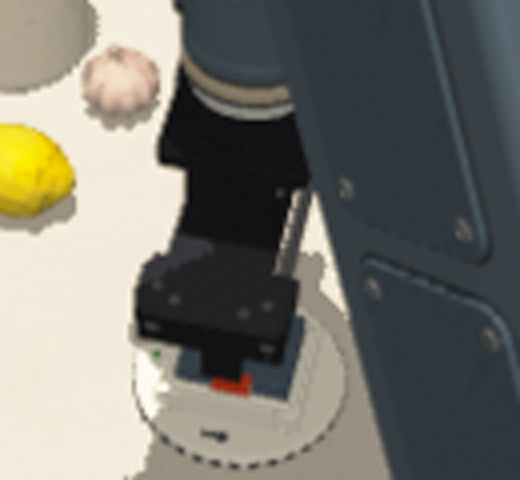

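Converted, 0.03 m / 0.5 = 0.06, 0.0035 m / 0.5 = 0.007.

play_rows:
  motion:
    - [[-0.0048, 0.007, 0.03, 0, 0, 0], [-0.0048, 0.007, 0.06, 0, 0, 0], [-0.0048, 0.007, 0.06, 0, 0, 0], [-0.0048, 0.007, 0.06, 0, 0, 0]]

```text
time_s: 3.27
position: [0.4681, -0.0265, 0.0704]
tcp_rot: [[0.873, 0.487, -0.001], [0.487, -0.873, 0.0], [-0.001, -0.001, -1.0]]
force: [1.0, -0.1, -0.2]
opening: 1.0
grasp_force: 0.0
```

```bash
python3 - <<'E'
from h import *
st();plan(.4695,-.0198,.051,29.5)
E
```

```text
t 3.2667 p [ 0.4681 -0.0265  0.0704] yaw 29.14 tilt [-1.e-03  2.e-04 -1.e+00] F [ 1.  -0.1 -0.2] op 86.98 g 0.0
row [0.0045, -0.0051, 0.0194, -0.03, 0.04, -0.36] dist 0.021
```

Converted, -0.005 m / 0.5 = -0.01, 0.0045 m / 0.5 = 0.009.

play_rows:
  motion:
    - [[0.009, -0.01, 0.004, 0, 0, 0], [0.009, -0.01, 0.004, 0, 0, 0], [0.009, -0.01, 0.004, 0, 0, 0], [0.009, -0.01, 0.004, 0, 0, 0]]

```text
time_s: 3.6
position: [0.4703, -0.0186, 0.0688]
tcp_rot: [[0.872, 0.489, 0.001], [0.489, -0.872, -0.0], [0.001, 0.001, -1.0]]
force: [0.5, -0.1, 0.4]
opening: 1.004
grasp_force: 0.0
```

```bash
python3 - <<'E'
from h import *
for i in range(3): st();imaging.capture("top")
plan(.4695,-.0198,.051,29.5)
E
```

```text
t 3.6 p [ 0.4703 -0.0186  0.0688] yaw 29.29 tilt [ 1.1e-03 -3.0e-04 -1.0e+00] F [ 0.5 -0.1  0.4] op 87.32 g 0.0
t 3.65 p [ 0.4703 -0.0186  0.0688] yaw 29.29 tilt [ 9.e-04 -3.e-04 -1.e+00] F [-0.5  0.2 -0.4] op 87.0 g 0.0
t 3.7 p [ 0.4702 -0.0186  0.0687] yaw 29.29 tilt [ 8.e-04 -2.e-04 -1.e+00] F [-0.8 -0.5  0.5] op 87.07 g 0.0
row [-0.0012, 0.0008, 0.0176, 0.02, -0.02, -0.21] dist 0.018
```

Converted, 0.0176 m / 0.5 = 0.0352, -0.0012 m / 0.5 = -0.0024.

play_rows:
  motion:
    - [[-0.0024, 0.0016, 0.02, 0, 0, 0], [-0.0024, 0.0016, 0.0352, 0, 0, 0], [-0.0024, 0.0016, 0.0352, 0, 0, 0], [-0.0024, 0.0016, 0.0352, 0, 0, 0], [-0.0024, 0.0016, 0.0352, 0, 0, 0]]
  fingers: 0.068

```text
time_s: 4.17
position: [0.4693, -0.0198, 0.0506]
tcp_rot: [[0.872, 0.489, -0.0], [0.489, -0.872, 0.0], [-0.0, -0.0, -1.0]]
force: [0.2, 0.1, 0.0]
opening: 0.795
grasp_force: 0.0
```

```bash
python3 - <<'E'
from h import *
st();s=imaging.capture("scene");print(*cents(s,(290,215,365,270),.040),sep="\n")
crop(s,(290,190,370,270),6,"pics/e.png")
E
```

```text
t 4.1667 p [ 0.4693 -0.0198  0.0506] yaw 29.28 tilt [-3.e-04  1.e-04 -1.e+00] F [0.2 0.1 0. ] op 69.12 g 0.0
```

View pics/e.png

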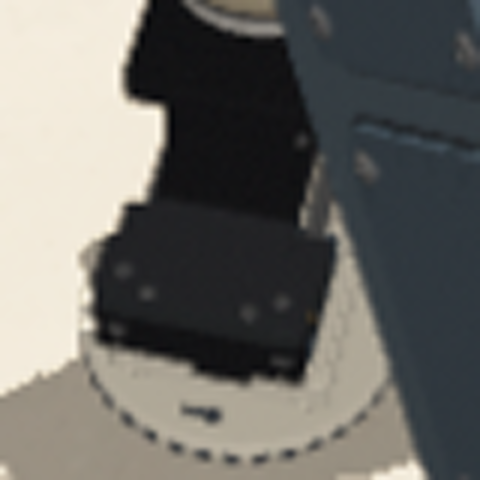

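The gripper body hides the cover; the finger sits at crop (220,370) above the alarm. The pose is as planned, so squeeze gently.

play_rows:
  motion:
    - [[0, 0, 0, 0, 0, 0], [0, 0, 0, 0, 0, 0], [0, 0, 0, 0, 0, 0], [0, 0, 0, 0, 0, 0], [0, 0, 0, 0, 0, 0]]
  fingers: 0.059

```text
time_s: 4.63
position: [0.4698, -0.0201, 0.0509]
tcp_rot: [[0.872, 0.489, 0.001], [0.489, -0.872, -0.0], [0.001, 0.001, -1.0]]
force: [0.2, -0.8, 1.6]
opening: 0.681
grasp_force: 1.4
```

play_rows:
  motion:
    - [[0, 0, 0, 0, 0, 0], [0, 0, 0, 0, 0, 0], [0, 0, 0, 0, 0, 0], [0, 0, 0, 0, 0, 0], [0, 0, 0, 0, 0, 0]]
  fingers: 0.0525

```text
time_s: 5.05
position: [0.4697, -0.0199, 0.0509]
tcp_rot: [[0.872, 0.489, 0.001], [0.489, -0.872, -0.0], [0.001, 0.001, -1.0]]
force: [-0.1, -1.3, 3.1]
opening: 0.605
grasp_force: 4.5
```

```bash
python3 - <<'E'
from h import *
for i in range(3): st();imaging.capture("top")
E
```

```text
t 5.05 p [ 0.4697 -0.0199  0.0509] yaw 29.28 tilt [ 9.e-04 -2.e-04 -1.e+00] F [-0.1 -1.3  3.1] op 52.67 g 4.471116811037064
t 5.1 p [ 0.4697 -0.02    0.0509] yaw 29.28 tilt [ 9.e-04 -3.e-04 -1.e+00] F [ 1.1 -0.7  2.7] op 52.77 g 4.538092687726021
t 5.15 p [ 0.4697 -0.0199  0.0509] yaw 29.28 tilt [ 8.e-04 -3.e-04 -1.e+00] F [ 0.5 -0.4  4. ] op 52.6 g 4.5937782526016235
```

Converted, -0.06 m / 0.5 = -0.12, -0.02 m / 0.5 = -0.04.

play_rows:
  motion:
    - [[0, 0, -0.01, 0, 0, 0], [0, 0, -0.02, 0, 0, 0], [0, 0, -0.04, 0, 0, 0], [0, 0, -0.07, 0, 0, 0], [0, 0, -0.12, 0, 0, 0], [0, 0, -0.12, 0, 0, 0], [0, 0, -0.12, 0, 0, 0]]

```text
time_s: 5.78
position: [0.4695, -0.0197, 0.1117]
tcp_rot: [[0.872, 0.489, 0.002], [0.489, -0.872, -0.0], [0.001, 0.001, -1.0]]
force: [-0.4, -0.5, -0.5]
opening: 0.603
grasp_force: 4.4
```

```bash
python3 - <<'E'
from h import *
st();s=imaging.capture("scene");t=imaging.capture("top")
a=cv2.resize(s["frame"][150:290,270:410,::-1],None,fx=4,fy=4);cv2.imwrite("pics/f.png",a)
for n in ("cover","alarm"):
    for cn in ("scene","top"): print(n,cn,[(np.round(x["at"],4),round(x["confidence"],2)) for x in finder.recognise(cn,n)[:2]])
plan(.42,.12,.108,29.28)
E
```

```text
t 5.7833 p [ 0.4695 -0.0197  0.1117] yaw 29.28 tilt [ 1.6e-03 -3.0e-04 -1.0e+00] F [-0.4 -0.5 -0.5] op 52.46 g 4.427660331130028
cover scene []
cover top []
alarm scene [(array([0.4541, 0.0046, 0.0159]), 0.65)]
alarm top [(array([ 0.6001, -0.2357,  0.0116]), 0.67), (array([ 0.4183, -0.0285,  0.0128]), 0.56)]
row [0.0259, -0.1456, 0.0021, -0.09, 0.09, -0.01] dist 0.148
```

View pics/f.png

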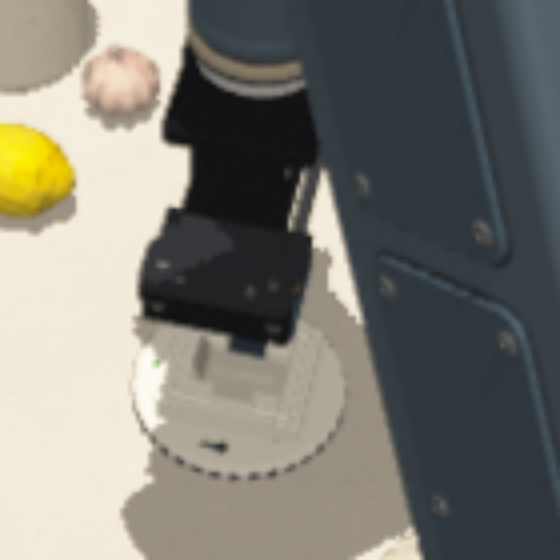

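Converted, -0.118 m / 0.5 = -0.236, -0.078 m / 0.5 = -0.156.

play_rows:
  motion:
    - [[0.044, -0.078, 0, 0, 0, 0], [0.088, -0.156, 0, 0, 0, 0], [0.132, -0.236, 0, 0, 0, 0], [0.132, -0.236, 0.04, 0, 0, 0], [0.132, -0.236, 0.1, 0, 0, 0], [0.132, -0.236, 0.13, 0, 0, 0], [0.132, -0.236, 0.13, 0, 0, 0], [0.132, -0.236, 0.13, 0, 0, 0]]

```text
time_s: 6.75
position: [0.4683, 0.1154, 0.0447]
tcp_rot: [[0.872, 0.489, -0.003], [0.489, -0.872, -0.0], [-0.003, -0.002, -1.0]]
force: [0.4, -0.3, -0.6]
opening: 0.603
grasp_force: 4.4
```

```bash
python3 - <<'E'
from h import *
st()
s=imaging.capture("scene");t=imaging.capture("top")
W=np.zeros((560,800,3),np.uint8)
W[:400,:400]=cv2.resize(s["frame"][210:270,300:360,::-1],(400,400),interpolation=cv2.INTER_CUBIC)
W[:400,400:]=cv2.resize(t["frame"][200:250,290:340,::-1],(400,400),interpolation=cv2.INTER_CUBIC)
cv2.imwrite("pics/g.png",W[:400])
E
```

```text
t 6.75 p [0.4683 0.1154 0.0447] yaw 29.28 tilt [-0.0033 -0.     -1.    ] F [ 0.4 -0.3 -0.6] op 52.46 g 4.428080767393112
```

View pics/g.png

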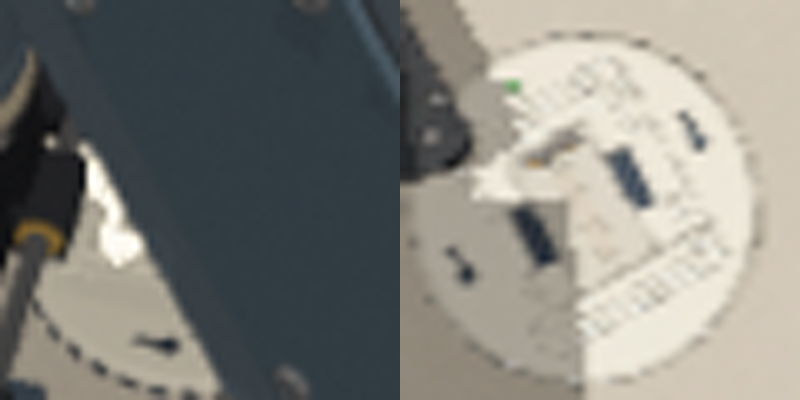

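Converted, 0.009 m / 0.5 = 0.018, 0.008 m / 0.5 = 0.016.

play_rows:
  motion:
    - [[0, 0, 0.008, 0, 0, 0], [0, 0, 0.016, 0, 0, 0], [0, 0, 0.018, 0, 0, 0], [0, 0, 0.018, 0, 0, 0]]

```text
time_s: 7.18
position: [0.4693, 0.1152, 0.0368]
tcp_rot: [[0.872, 0.489, 0.0], [0.489, -0.872, 0.0], [0.0, 0.0, -1.0]]
force: [0.1, -0.8, -0.6]
opening: 0.602
grasp_force: 4.4
```

```bash
python3 - <<'E'
from h import *
st();t=imaging.capture("top");o=finder.outline_of("top","alarm")
for q in o[:2]: print(rect(t,q["pixels"],.014),q["confidence"])
print(proj(t,[.4687,-.0204,.014]))
# white disc ellipse from gray threshold edges
print([ (x["at"],x["confidence"]) for x in finder.recognise("top","alarm")])
print("contact",[ (x["at"],x["confidence"]) for x in finder.recognise("top","contact")],[ (x["at"],x["confidence"]) for x in finder.recognise("top","bay")])
E
```

```text
t 7.1833 p [0.4693 0.1152 0.0368] yaw 29.25 tilt [ 2.e-04  0.e+00 -1.e+00] F [ 0.1 -0.8 -0.6] op 52.37 g 4.427938386797905
((465.9043273925781, -13.16513442993164), (120.64075469970703, 123.30911254882812), 89.09300231933594) 0.63
[314.50701945 224.37404469]
[([0.4639, -0.014, 0.0166], 0.61)]
contact [([0.4658, -0.0159, 0.0128], 0.8)] [([0.4629, -0.0158, 0.0133], 0.68)]
```

Converted, 0.002 m / 0.5 = 0.004, 0.001 m / 0.5 = 0.002.

play_rows:
  motion:
    - [[0, 0, 0.002, 0, 0, 0], [0, 0, 0.004, 0, 0, 0], [0, 0, 0.004, 0, 0, 0], [0, 0, 0.004, 0, 0, 0]]

```text
time_s: 7.77
position: [0.4696, 0.1153, 0.0349]
tcp_rot: [[0.872, 0.489, 0.001], [0.489, -0.872, -0.0], [0.001, 0.0, -1.0]]
force: [-0.2, -1.1, 3.7]
opening: 0.601
grasp_force: 3.8
```

```bash
python3 - <<'E'
from h import *
st()
E
```

```text
t 7.7667 p [0.4696 0.1153 0.0349] yaw 29.28 tilt [ 9.e-04 -1.e-04 -1.e+00] F [-0.2 -1.1  3.7] op 52.25 g 3.765803351998329
```

Converted, -0.1 m / 0.5 = -0.2, -0.06 m / 0.5 = -0.12.

play_rows:
  motion:
    - [[0, 0, 0, 0, 0, 0], [0, 0, 0, 0, 0, 0], [0, 0, 0, 0, 0, 0], [0, 0, 0, 0, 0, 0], [0, 0, -0.06, 0, 0, 0], [0, 0, -0.12, 0, 0, 0], [0, 0, -0.2, 0, 0, 0], [0, 0, -0.2, 0, 0, 0]]
  fingers: 0.072

```text
time_s: 8.43
position: [0.4728, 0.1156, 0.1398]
tcp_rot: [[0.872, 0.489, 0.011], [0.489, -0.872, 0.0], [0.01, 0.005, -1.0]]
force: [1.5, 0.3, -0.3]
opening: 0.821
grasp_force: 0.0
```

```bash
python3 - <<'E'
from h import *
st();plan(.4876,.2248,.12,14.3)
E
```

```text
t 8.4333 p [0.4728 0.1156 0.1398] yaw 29.29 tilt [ 1.110e-02  3.000e-04 -9.999e-01] F [ 1.5  0.3 -0.3] op 71.42 g 0.0
row [0.0661, -0.0881, 0.02, 0.22, -0.6, 14.99] dist 0.112
```

Converted, 0.35 m / 0.5 = 0.7, -0.3 m / 0.5 = -0.6.

play_rows:
  motion:
    - [[-0.6, 0.7, -0.16, 0, 0, 0], [-0.6, 0.7, -0.16, 0, 0, 0], [-0.6, 0.7, -0.16, 0, 0, 0], [-0.6, 0.7, -0.16, 0, 0, 0], [-0.6, 0.7, -0.16, 0, 0, 0], [-0.6, 0.7, -0.16, 0, 0, 0], [-0.6, 0.7, -0.16, 0, 0, 0], [-0.6, 0.7, -0.16, 0, 0, 0]]

```text
time_s: 9.1
position: [0.4035, -0.2082, 0.1916]
tcp_rot: [[0.872, 0.489, -0.001], [0.489, -0.872, 0.001], [-0.0, -0.001, -1.0]]
force: [1.6, -0.6, -0.6]
opening: 0.824
grasp_force: 0.0
```

Converted, -0.06 m / 0.5 = -0.12.

play_rows:
  motion:
    - [[-0.12, 0.12, 0, 0, 0, 0], [-0.12, 0.12, 0, 0, 0, 0], [-0.12, 0.12, 0, 0, 0, 0], [-0.12, 0.12, 0, 0, 0, 0], [-0.12, 0.12, 0, 0, 0, 0]]

```text
time_s: 9.52
position: [0.381, -0.2874, 0.191]
tcp_rot: [[0.873, 0.488, -0.001], [0.488, -0.873, 0.002], [-0.0, -0.003, -1.0]]
force: [0.3, -0.1, -0.2]
opening: 0.83
grasp_force: 0.0
```

```bash
python3 - <<'E'
from h import *
st();t=imaging.capture("top");s=imaging.capture("scene")
for n,c in (("top",t),("scene",s)):
  for k,z in (("alarm",.014),("cover",.0285),("battery",.0175)):
    for q in finder.outline_of(n,k)[:1]: print(n,k,rect(c,q["pixels"],z),round(q["confidence"],2))
  for k in ("contact","bay","tab_left_grip","tab_right_grip","terminals"): print(k,[(np.round(x["at"],4).tolist(),round(x["confidence"],2)) for x in finder.recognise(n,k)[:2]])
print(*cents(t,(250,190,310,250),.027),sep="\n")
print(*cents(s,(240,220,340,300),.023),sep="\n")
W=np.zeros((600,800,3),np.uint8)
W[:360,:480]=cv2.resize(t["frame"][195:255,260:340,::-1],(480,360),interpolation=cv2.INTER_CUBIC)
W[:400,480:]=cv2.resize(t["frame"][200:250,210:250,::-1],(320,400),interpolation=cv2.INTER_CUBIC)
W[360:600,:480]=cv2.resize(s["frame"][220:300,240:400,::-1],(480,240),interpolation=cv2.INTER_CUBIC)
cv2.imwrite("pics/i.png",W)
np.savez("pics/i.npz",t=t["frame"],s=s["frame"])
E
```

```text
t 9.5167 p [ 0.381  -0.2874  0.191 ] yaw 29.21 tilt [-0.0014  0.0024 -1.    ] F [ 0.3 -0.1 -0.2] op 72.18 g 0.0
top alarm ((467.30560302734375, -14.55490493774414), (117.90367126464844, 120.4697494506836), 89.11236572265625) 0.65
top cover ((468.3358459472656, 117.60212707519531), (65.16376495361328, 59.490169525146484), 28.25005531311035) 0.58
top battery ((486.7937927246094, 223.42288208007812), (47.631675720214844, 29.839492797851562), 11.855709075927734) 0.73
contact [([0.4685, -0.0151, 0.0141], 0.72)]
bay [([0.4629, -0.0117, 0.0139], 0.72)]
tab_left_grip []
tab_right_grip []
terminals [([0.4889, 0.2224, 0.0152], 0.52)]
scene alarm ((462.3643798828125, -11.063880920410156), (125.3781967163086, 127.3454360961914), 19.216983795166016) 0.95
scene cover ((465.1346435546875, 121.8507080078125), (67.75817108154297, 67.24436950683594), 31.583675384521484) 0.89
scene battery ((483.8959045410156, 229.8980712890625), (48.89710998535156, 30.107418060302734), 15.023015975952148) 0.86
contact [([0.4623, -0.0074, 0.0198], 0.78)]
bay [([0.4589, -0.0075, 0.0192], 0.62)]
tab_left_grip [([0.4572, 0.1402, 0.0233], 0.63)]
tab_right_grip []
terminals [([0.4828, 0.2308, 0.0157], 0.66)]
(array([274.14, 220.24]), 29, array([0.4817, 0.0939, 0.027 ]))
(array([258.88, 229.24]), 33, array([0.4568, 0.1374, 0.027 ]))
(array([291.5 , 267.31]), 48, array([0.4813, 0.0944, 0.023 ]))
(array([285.34, 287.93]), 76, array([0.4541, 0.1406, 0.023 ]))
(array([241.62, 298.62]), 8, array([0.5032, 0.2215, 0.023 ]))
```

View pics/i.png

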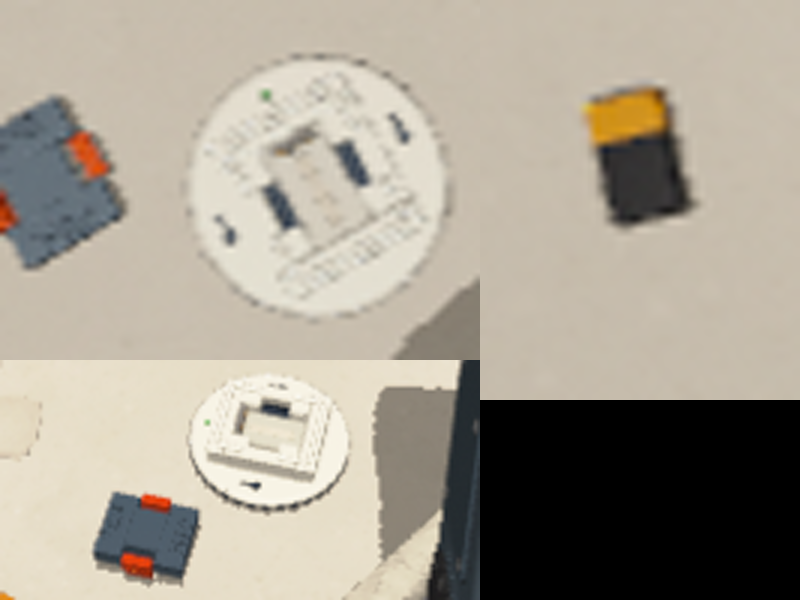

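```bash
python3 - <<'E'
from h import *
from scipy.optimize import least_squares
from scipy.ndimage import map_coordinates
t=imaging.capture("top");s=imaging.capture("scene")
# disc: sample radial profiles of saturation/brightness
def sample(c,P,ch):
    uv=np.array([proj(c,p) for p in P]);return map_coordinates(ch,[uv[:,1],uv[:,0]],order=1)
for n,c in (("top",t),("scene",s)):
    f=c["frame"].astype(float); ch=f[...,2]-0.0*f[...,0]  # blue: white disc vs beige
    o=np.array([.4665,-.014]);
    for it in range(3):
        pts=[]
        for a in np.radians(np.arange(0,360,4)):
            r=np.arange(.054,.072,.0005);P=[[o[0]+q*np.cos(a),o[1]+q*np.sin(a),.014] for q in r]
            v=sample(c,P,ch); i=np.argmin(v) if n=="x" else np.argmin(np.gradient(v)); pts.append(o+r[i]*np.array([np.cos(a),np.sin(a)]))
        pts=np.array(pts)
        q=least_squares(lambda x:np.hypot(*(pts-x[:2]).T)-x[2],[*o,.063],loss="soft_l1",f_scale=.001).x;o=q[:2]
    print(n,"disc",np.round(q,4))
dark=lambda H,S,V:(V<105)
print("slots top",*cents(t,(300,208,325,238),.025,kind=dark),sep="\n")
print("slots sc",*cents(s,(310,225,355,260),.025,kind=dark),sep="\n")
brass=lambda H,S,V:(H>8)&(H<25)&(S>60)
print("brass",*cents(t,(300,208,325,238),.028,kind=brass),sep="\n")
# rectified
out=[]
o=np.array([.4665,-.0140]);a=np.radians(29.3);ex=np.array([np.cos(a),np.sin(a)]);ey=np.array([-ex[1],ex[0]])
for c in (t,s):
    X,Y=np.meshgrid(np.arange(-48,48,.25),np.arange(42,-42,-.25))
    uv=np.array([proj(c,[*(o+ex*x/1000+ey*y/1000),.030]) for x,y in zip(X.ravel(),Y.ravel())],np.float32)
    im=cv2.remap(c["frame"],uv[:,0].reshape(X.shape),uv[:,1].reshape(X.shape),cv2.INTER_CUBIC)[:,:,::-1].copy()
    for k in range(-40,41,10):
        cv2.line(im,(int((k+48)*4),0),(int((k+48)*4),6 if k else 16),(0,0,255),1);cv2.line(im,(0,int((42-k)*4)),(6 if k else 16,int((42-k)*4)),(0,0,255),1)
    out.append(im)
W=np.hstack(out);print(W.shape);cv2.imwrite("pics/j.png",W)
E
```

```text
top disc [ 0.4653 -0.0145  0.0606]
scene disc [ 0.4633 -0.0121  0.0615]
slots top
(array([318.31, 221.62]), 16, array([ 0.4759, -0.0316,  0.025 ]))
(array([306.38, 229.  ]), 16, array([0.4555, 0.0026, 0.025 ]))
slots sc
(array([331.35, 236.23]), 26, array([ 0.4727, -0.0295,  0.025 ]))
brass
(336, 768, 3)
```

View pics/j.png

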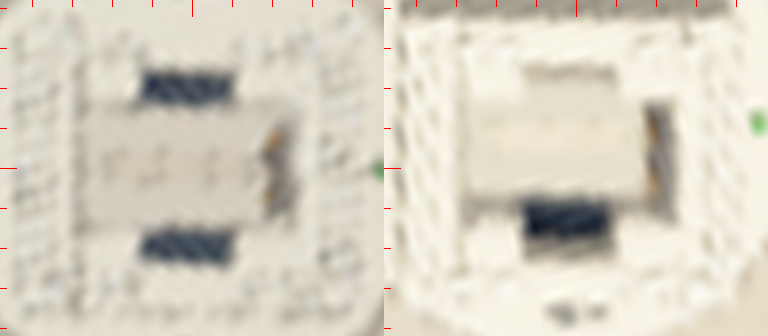

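```bash
python3 - <<'E'
from h import *
from scipy.ndimage import map_coordinates
t=imaging.capture("top")
f=t["frame"].astype(float);B=f[...,2]
bg=np.median(B[200:212,215:245])
def prof(o,yaw,axis,us,vs,z=.0175):
    a=np.radians(yaw);ex=np.array([np.cos(a),np.sin(a)]);ey=np.array([-ex[1],ex[0]])
    r=[]
    for u in us:
        P=[[*(o+(ex*u+ey*v if axis==0 else ex*v+ey*u)),z] for v in vs]
        uv=np.array([proj(t,p) for p in P]);r.append(map_coordinates(B,[uv[:,1],uv[:,0]],order=1).mean())
    return np.array(r)
o=np.array([.4878,.2247]);us=np.arange(-.035,.036,.001)
for yaw in (12,14,16):
    px=prof(o,yaw,0,us,np.arange(-.008,.0085,.002));py=prof(o,yaw,1,us,np.arange(-.016,.017,.002))
    def edges(p):
        m=(bg+np.percentile(p,15))/2;k=np.where(p<m)[0];i,j=k[0],k[-1]
        return us[i-1]+(p[i-1]-m)/(p[i-1]-p[i])*.001, us[j]+(m-p[j])/(p[j+1]-p[j])*.001
    g=lambda p:np.abs(np.gradient(p)); print(yaw,np.round(edges(px),4),np.round(edges(py),4),"sharp",g(py).max(),g(px).max())
    # side edge slope -> yaw residual
    e=[]
    for v in np.arange(-.016,.017,.004): e.append(edges(prof(o,yaw,1,us,[v])))
    e=np.array(e);sl=np.degrees(np.polyfit(np.arange(-.016,.017,.004),e.mean(1),1)[0]);print("yaw corr",round(sl,2))
plan(.4876,.2248,.10,14.3)
E
```

```text
12 [-0.0239  0.0233] [-0.0154  0.0143] sharp 27.34088881013337 32.00161022903703
yaw corr 1.35
14 [-0.024   0.0233] [-0.0154  0.0142] sharp 27.010883643452303 32.87246583081375
yaw corr -0.61
16 [-0.024   0.0233] [-0.0154  0.0142] sharp 25.88655810373526 32.12702615310559
yaw corr -2.52
row [0.3433, -0.3959, 0.0917, -0.0, 0.0, 14.97] dist 0.532
```

Converted, -0.396 m / 0.5 = -0.792, 0.343 m / 0.5 = 0.686, 15.8 degrees / 45 = 0.3511.

play_rows:
  motion:
    - [[0.686, -0.792, 0.08, 0, 0, 0.3511], [0.686, -0.792, 0.08, 0, 0, 0.3511], [0.686, -0.792, 0.08, 0, 0, 0.3511], [0.686, -0.792, 0.08, 0, 0, 0.3511], [0.686, -0.792, 0.08, 0, 0, 0.3511], [0.686, -0.792, 0.08, 0, 0, 0.3511], [0.686, -0.792, 0.08, 0, 0, 0.3511], [0.686, -0.792, 0.08, 0, 0, 0.3511]]
  fingers: 0.05

```text
time_s: 11.23
position: [0.4475, 0.032, 0.1668]
tcp_rot: [[0.973, 0.233, 0.0], [0.233, -0.973, -0.0], [0.0, 0.0, -1.0]]
force: [0.6, -0.1, 0.1]
opening: 0.576
grasp_force: 0.0
```

play_rows:
  motion:
    - [[0, 0, 0, 0, 0, 0], [0, 0, 0, 0, 0, 0], [0, 0, 0, 0, 0, 0]]

```text
time_s: 11.48
position: [0.4474, 0.0301, 0.1668]
tcp_rot: [[0.972, 0.234, 0.0], [0.234, -0.972, -0.0], [-0.0, 0.0, -1.0]]
force: [-0.4, -0.3, 1.1]
opening: 0.573
grasp_force: 0.0
```

```bash
python3 - <<'E'
from h import *
st();plan(.4878,.2255,.07,13.4)
E
```

```text
t 11.4833 p [0.4474 0.0301 0.1668] yaw 13.56 tilt [ 0.e+00 -4.e-04 -1.e+00] F [-0.4 -0.3  1.1] op 49.85 g 0.0
row [0.0851, -0.1805, 0.0968, 0.02, 0.0, 0.16] dist 0.222
```

Converted, -0.1805 m / 0.5 = -0.361, 0.0851 m / 0.5 = 0.1702.

play_rows:
  motion:
    - [[0.1702, -0.361, 0.06, 0, 0, 0], [0.1702, -0.361, 0.06, 0, 0, 0], [0.1702, -0.361, 0.06, 0, 0, 0], [0.1702, -0.361, 0.12, 0, 0, 0], [0.1702, -0.361, 0.194, 0, 0, 0], [0.1702, -0.361, 0.194, 0, 0, 0], [0.1702, -0.361, 0.194, 0, 0, 0], [0.1702, -0.361, 0.194, 0, 0, 0]]

```text
time_s: 12.15
position: [0.4878, 0.2238, 0.0687]
tcp_rot: [[0.973, 0.232, -0.003], [0.232, -0.973, -0.001], [-0.003, 0.0, -1.0]]
force: [0.9, 0.5, 0.1]
opening: 0.571
grasp_force: 0.0
```

play_rows:
  motion:
    - [[0, 0, 0, 0, 0, 0], [0, 0, 0, 0, 0, 0]]

```text
time_s: 12.32
position: [0.4892, 0.2238, 0.0713]
tcp_rot: [[0.973, 0.23, 0.002], [0.23, -0.973, 0.0], [0.002, 0.0, -1.0]]
force: [-0.0, 1.0, 0.3]
opening: 0.573
grasp_force: 0.0
```

```bash
python3 - <<'E'
from h import *
st();plan(.4878,.2255,.030,13.4)
E
```

```text
t 12.3167 p [0.4892 0.2238 0.0713] yaw 13.31 tilt [ 2.1e-03  3.0e-04 -1.0e+00] F [-0.   1.   0.3] op 49.83 g 0.0
row [-0.0011, -0.002, 0.0413, 0.01, -0.12, -0.09] dist 0.041
```

play_rows:
  motion:
    - [[-0.0016, -0.0036, 0.04, 0, 0, 0], [-0.0016, -0.0036, 0.07, 0, 0, 0], [-0.0016, -0.0036, 0.082, 0, 0, 0], [-0.0016, -0.0036, 0.082, 0, 0, 0], [-0.0016, -0.0036, 0.082, 0, 0, 0], [-0.0016, -0.0036, 0.082, 0, 0, 0]]

```text
time_s: 12.82
position: [0.4878, 0.2268, 0.03]
tcp_rot: [[0.973, 0.232, 0.002], [0.232, -0.973, 0.0], [0.002, 0.0, -1.0]]
force: [-0.1, -0.4, 0.1]
opening: 0.576
grasp_force: 0.0
```

```bash
python3 - <<'E'
from h import *
st();plan(.4878,.2255,.030,13.4)
E
```

```text
t 12.8167 p [0.4878 0.2268 0.03  ] yaw 13.44 tilt [ 2.1e-03  4.0e-04 -1.0e+00] F [-0.1 -0.4  0.1] op 50.11 g 0.0
row [-0.0003, 0.0013, 0.0, 0.0, -0.12, 0.04] dist 0.001
```

Converted, 0.0013 m / 0.5 = 0.0026, -0.0003 m / 0.5 = -0.0006.

play_rows:
  motion:
    - [[-0.0006, 0.0026, 0, 0, 0, 0], [-0.0006, 0.0026, 0, 0, 0, 0], [-0.0006, 0.0026, 0, 0, 0, 0], [-0.0006, 0.0026, 0, 0, 0, 0], [-0.0006, 0.0026, 0, 0, 0, 0], [-0.0006, 0.0026, 0, 0, 0, 0], [-0.0006, 0.0026, 0, 0, 0, 0]]
  fingers: 0.024

```text
time_s: 13.4
position: [0.4869, 0.2257, 0.0289]
tcp_rot: [[0.972, 0.233, 0.0], [0.233, -0.972, -0.0], [0.0, 0.0, -1.0]]
force: [0.3, -0.7, 0.9]
opening: 0.299
grasp_force: 30.0
```

Converted, -0.08 m / 0.5 = -0.16, -0.05 m / 0.5 = -0.1.

play_rows:
  motion:
    - [[0, 0, 0, 0, 0, 0], [0, 0, -0.04, 0, 0, 0], [0, 0, -0.1, 0, 0, 0], [0, 0, -0.16, 0, 0, 0], [0, 0, -0.16, 0, 0, 0]]

```text
time_s: 13.82
position: [0.49, 0.2267, 0.1133]
tcp_rot: [[0.972, 0.233, 0.009], [0.233, -0.972, 0.002], [0.01, -0.0, -1.0]]
force: [1.2, 0.2, -0.4]
opening: 0.297
grasp_force: 30.0
```

```bash
python3 - <<'E'
from h import *
st();plan(.4656-.00225*.872,-.0146-.00225*.489,.11,29.3)
s=imaging.capture("scene");t=imaging.capture("top")
print("scene copper",*cents(s,(180,200,330,340),.11),sep="\n")
print("term",[(np.round(x["at"],4),x["confidence"]) for x in finder.recognise("scene","terminals")+finder.recognise("scene","battery")])
E
```

```text
t 13.8167 p [0.49   0.2267 0.1133] yaw 13.49 tilt [ 0.0093  0.0023 -1.    ] F [ 1.2  0.2 -0.4] op 25.86 g 29.999608397483826
row [-0.0822, 0.2295, 0.0025, 0.07, -0.54, -15.81] dist 0.244
scene copper
(array([254.29, 262.88]), 17, array([0.5019, 0.1761, 0.11  ]))
(array([291.49, 267.36]), 47, array([0.4398, 0.1325, 0.11  ]))
(array([234.88, 278.31]), 16, array([0.503 , 0.2262, 0.11  ]))
(array([285.33, 288.12]), 72, array([0.4151, 0.1742, 0.11  ]))
(array([233.59, 289.06]), 17, array([0.4865, 0.2436, 0.11  ]))
term [(array([0.4576, 0.1419, 0.0229]), 0.67), (array([0.4723, 0.2281, 0.0982]), 0.48), (array([0.4754, 0.2251, 0.1009]), 0.56)]
```

Converted, 0.23 m / 0.5 = 0.46, -0.0825 m / 0.5 = -0.165, -15.8 degrees / 45 = -0.3511.

play_rows:
  motion:
    - [[-0.165, 0.46, 0, 0, 0, -0.3511], [-0.165, 0.46, 0, 0, 0, -0.3511], [-0.165, 0.46, 0, 0, 0, -0.3511], [-0.165, 0.46, 0, 0, 0, -0.3511], [-0.165, 0.46, 0, 0, 0, -0.3511], [-0.165, 0.46, 0, 0, 0, -0.3511], [-0.165, 0.46, 0, 0, 0, -0.3511], [-0.165, 0.46, 0, 0, 0, -0.3511]]

```text
time_s: 14.68
position: [0.4595, -0.0195, 0.1076]
tcp_rot: [[0.875, 0.484, -0.003], [0.484, -0.875, 0.001], [-0.002, -0.002, -1.0]]
force: [0.2, -0.2, -0.4]
opening: 0.296
grasp_force: 30.0
```

play_rows:
  motion:
    - [[0, 0, 0, 0, 0, 0], [0, 0, 0, 0, 0, 0], [0, 0, 0, 0, 0, 0], [0, 0, 0, 0, 0, 0]]

```text
time_s: 15.02
position: [0.4601, -0.0156, 0.1087]
tcp_rot: [[0.871, 0.492, -0.001], [0.492, -0.871, 0.0], [-0.0, -0.001, -1.0]]
force: [-0.1, 0.1, -0.4]
opening: 0.3
grasp_force: 30.0
```

```bash
python3 - <<'E'
from h import *
st();plan(.4631,-.0160,.066,29.3)
E
```

```text
t 15.0167 p [ 0.4601 -0.0156  0.1087] yaw 29.44 tilt [-6.e-04  3.e-04 -1.e+00] F [-0.1  0.1 -0.4] op 26.13 g 29.999744296073914
row [0.0025, 0.0018, 0.0427, -0.03, 0.02, 0.14] dist 0.043
```

play_rows:
  motion:
    - [[0.005, 0.0036, 0.04, 0, 0, 0], [0.005, 0.0036, 0.085, 0, 0, 0], [0.005, 0.0036, 0.085, 0, 0, 0], [0.005, 0.0036, 0.085, 0, 0, 0], [0.005, 0.0036, 0.085, 0, 0, 0], [0.005, 0.0036, 0.085, 0, 0, 0]]

```text
time_s: 15.52
position: [0.4639, -0.0173, 0.0673]
tcp_rot: [[0.872, 0.49, 0.002], [0.49, -0.872, -0.0], [0.001, 0.001, -1.0]]
force: [0.4, -0.2, 0.3]
opening: 0.301
grasp_force: 30.0
```

```bash
python3 - <<'E'
from h import *
st();plan(.4631,-.0160,.058,29.3)
s=imaging.capture("scene")
a=s["frame"][205:275,290:370,::-1];t=imaging.capture("top")["frame"][195:255,280:345,::-1]
W=np.hstack([cv2.resize(a,(400,350),interpolation=cv2.INTER_CUBIC),cv2.resize(t,(380,350),interpolation=cv2.INTER_CUBIC)]);cv2.imwrite("pics/k.png",W)
E
```

```text
t 15.5167 p [ 0.4639 -0.0173  0.0673] yaw 29.32 tilt [ 1.6e-03 -4.0e-04 -1.0e+00] F [ 0.4 -0.2  0.3] op 26.15 g 29.999585151672363
row [-0.0, -0.0015, 0.0093, 0.07, -0.07, 0.02] dist 0.009
```

Converted, 0.009 m / 0.5 = 0.018, 0.006 m / 0.5 = 0.012.

play_rows:
  motion:
    - [[0, -0.0028, 0.004, 0, 0, 0], [0, -0.0028, 0.008, 0, 0, 0], [0, -0.0028, 0.012, 0, 0, 0], [0, -0.0028, 0.018, 0, 0, 0], [0, -0.0028, 0.018, 0, 0, 0]]

```text
time_s: 16.03
position: [0.4622, -0.0164, 0.0569]
tcp_rot: [[0.872, 0.489, -0.001], [0.489, -0.872, 0.0], [-0.001, -0.001, -1.0]]
force: [-0.6, -1.3, -0.3]
opening: 0.298
grasp_force: 30.0
```

```bash
python3 - <<'E'
from h import *
st();plan(.4631,-.0160,.053,29.3)
E
```

```text
t 16.0333 p [ 0.4622 -0.0164  0.0569] yaw 29.28 tilt [-1.e-03  1.e-04 -1.e+00] F [-0.6 -1.3 -0.3] op 25.89 g 30.000393390655518
row [0.0009, 0.0001, 0.0039, -0.04, 0.05, -0.02] dist 0.004
```

Converted, 0.0035 m / 0.5 = 0.007, 0.001 m / 0.5 = 0.002.

play_rows:
  motion:
    - [[0.001, 0, 0.002, 0, 0, 0], [0.001, 0, 0.004, 0, 0, 0], [0.001, 0, 0.006, 0, 0, 0], [0.001, 0, 0.007, 0, 0, 0], [0.001, 0, 0.007, 0, 0, 0]]

```text
time_s: 16.45
position: [0.4627, -0.0161, 0.0538]
tcp_rot: [[0.872, 0.489, -0.001], [0.489, -0.872, 0.0], [-0.001, -0.0, -1.0]]
force: [-1.4, -1.4, 1.5]
opening: 0.297
grasp_force: 30.0
```

```bash
python3 - <<'E'
from h import *
st();plan(.4631,-.0160,.050,29.3)
E
```

```text
t 16.45 p [ 0.4627 -0.0161  0.0538] yaw 29.28 tilt [-7.e-04  1.e-04 -1.e+00] F [-1.4 -1.4  1.5] op 25.86 g 30.000879764556885
row [0.0003, 0.0001, 0.0038, -0.02, 0.03, -0.02] dist 0.004
```

Converted, 0.004 m / 0.5 = 0.008, 0.001 m / 0.5 = 0.002.

play_rows:
  motion:
    - [[0, 0, 0.002, 0, 0, 0], [0, 0, 0.004, 0, 0, 0], [0, 0, 0.006, 0, 0, 0], [0, 0, 0.008, 0, 0, 0], [0, 0, 0.008, 0, 0, 0], [0, 0, 0.008, 0, 0, 0]]

```text
time_s: 16.95
position: [0.4627, -0.0159, 0.0496]
tcp_rot: [[0.872, 0.489, -0.001], [0.489, -0.872, 0.0], [-0.001, -0.001, -1.0]]
force: [-0.8, -0.6, -0.3]
opening: 0.298
grasp_force: 30.0
```

```bash
python3 - <<'E'
from h import *
st()
E
```

```text
t 16.95 p [ 0.4627 -0.0159  0.0496] yaw 29.28 tilt [-1.1e-03  3.0e-04 -1.0e+00] F [-0.8 -0.6 -0.3] op 25.93 g 29.99948412179947
```

Converted, -0.025 m / 0.5 = -0.05, -0.015 m / 0.5 = -0.03.

play_rows:
  motion:
    - [[0, 0, 0, 0, 0, 0], [0, 0, 0, 0, 0, 0], [0, 0, 0, 0, 0, 0], [0, 0, -0.006, 0, 0, 0], [0, 0, -0.03, 0, 0, 0], [0, 0, -0.05, 0, 0, 0], [0, 0, -0.05, 0, 0, 0], [0, 0, -0.05, 0, 0, 0]]
  fingers: 0.04

```text
time_s: 17.62
position: [0.4637, -0.0162, 0.0753]
tcp_rot: [[0.872, 0.489, 0.002], [0.489, -0.872, -0.001], [0.001, 0.001, -1.0]]
force: [-0.5, 0.2, -0.5]
opening: 0.458
grasp_force: 0.0
```

play_rows:
  motion:
    - [[0, 0, 0, 0, 0, 0], [0, 0, 0, 0, 0, 0], [0, 0, 0, 0, 0, 0], [0, 0, 0, 0, 0, 0], [0, 0, 0, 0, 0, 0], [0, 0, 0, 0, 0, 0]]
  fingers: 0.0

```text
time_s: 18.12
position: [0.4629, -0.016, 0.0746]
tcp_rot: [[0.872, 0.489, -0.0], [0.489, -0.872, 0.0], [-0.0, -0.0, -1.0]]
force: [0.8, -0.1, 0.2]
opening: 0.092
grasp_force: 0.0
```

```bash
python3 - <<'E'
from h import *
st();plan(.4633,-.0158,.0565,29.3)
E
```

```text
t 18.1167 p [ 0.4629 -0.016   0.0746] yaw 29.27 tilt [-4.e-04  1.e-04 -1.e+00] F [ 0.8 -0.1  0.2] op 7.97 g 0.0
row [0.0004, -0.0, 0.0181, -0.02, 0.02, -0.03] dist 0.018
```

Converted, 0.0205 m / 0.5 = 0.041, 0.02 m / 0.5 = 0.04.

play_rows:
  motion:
    - [[0.0008, 0, 0.02, 0, 0, 0], [0.0008, 0, 0.032, 0, 0, 0], [0.0008, 0, 0.036, 0, 0, 0], [0.0008, 0, 0.038, 0, 0, 0], [0.0008, 0, 0.04, 0, 0, 0], [0.0008, 0, 0.041, 0, 0, 0], [0.0008, 0, 0.041, 0, 0, 0]]

```text
time_s: 18.7
position: [0.463, -0.0157, 0.0549]
tcp_rot: [[0.872, 0.489, -0.001], [0.489, -0.872, 0.0], [-0.0, -0.0, -1.0]]
force: [-1.0, 0.5, 4.8]
opening: 0.01
grasp_force: 2.3
```

```bash
python3 - <<'E'
from h import *
st()
E
```

```text
t 18.7 p [ 0.463  -0.0157  0.0549] yaw 29.28 tilt [-5.e-04  1.e-04 -1.e+00] F [-1.   0.5  4.8] op 0.88 g 2.301924220228102
```

Converted, 0.001 m / 0.5 = 0.002, 0.0005 m / 0.5 = 0.001.

play_rows:
  motion:
    - [[0, 0, 0.001, 0, 0, 0], [0, 0, 0.002, 0, 0, 0], [0, 0, 0.002, 0, 0, 0], [0, 0, 0.002, 0, 0, 0]]

```text
time_s: 19.03
position: [0.463, -0.0157, 0.0548]
tcp_rot: [[0.872, 0.489, 0.0], [0.489, -0.872, -0.0], [0.0, 0.0, -1.0]]
force: [-1.9, 0.9, 14.3]
opening: 0.005
grasp_force: 7.1
```

```bash
python3 - <<'E'
from h import *
st()
E
```

```text
t 19.0333 p [ 0.463  -0.0157  0.0548] yaw 29.29 tilt [ 1.e-04 -1.e-04 -1.e+00] F [-1.9  0.9 14.3] op 0.47 g 7.064407377038151
```

Converted, -0.204 m / 0.5 = -0.408, 0.196 m / 0.5 = 0.392.

play_rows:
  motion:
    - [[0, 0, -0.02, 0, 0, 0], [0, 0, -0.1, 0, 0, 0], [0, 0, -0.18, 0, 0, 0], [-0.408, 0.392, -0.24, 0, 0, 0], [-0.408, 0.392, -0.24, 0, 0, 0], [-0.408, 0.392, -0.24, 0, 0, 0], [-0.408, 0.392, -0.24, 0, 0, 0], [-0.408, 0.392, -0.24, 0, 0, 0]]
  fingers: 0.0

```text
time_s: 19.7
position: [0.4026, -0.2157, 0.166]
tcp_rot: [[0.872, 0.49, 0.001], [0.49, -0.872, -0.001], [0.0, 0.001, -1.0]]
force: [1.3, -0.2, -0.2]
opening: 0.005
grasp_force: 0.0
```

Converted, -0.05 m / 0.5 = -0.1.

play_rows:
  motion:
    - [[-0.1, 0.1, 0, 0, 0, 0], [-0.1, 0.1, 0, 0, 0, 0], [-0.1, 0.1, 0, 0, 0, 0], [-0.1, 0.1, 0, 0, 0, 0], [-0.1, 0.1, 0, 0, 0, 0]]
  fingers: 0.08

```text
time_s: 20.12
position: [0.3836, -0.2813, 0.1652]
tcp_rot: [[0.873, 0.489, -0.001], [0.489, -0.873, 0.001], [0.0, -0.002, -1.0]]
force: [0.4, 0.7, -0.2]
opening: 0.301
grasp_force: 0.0
```

```bash
cat > al.py <<'E'
from h import *
from scipy.optimize import least_squares
from scipy.ndimage import map_coordinates
st();t=imaging.capture("top");s=imaging.capture("scene")
ch=t["frame"][...,2].astype(float);o=np.array([.4665,-.014])
for it in range(3):
    pts=[]
    for a in np.radians(np.arange(0,360,4)):
        r=np.arange(.054,.072,.0005);uv=np.array([proj(t,[o[0]+q*np.cos(a),o[1]+q*np.sin(a),.014]) for q in r])
        v=map_coordinates(ch,[uv[:,1],uv[:,0]],order=1);pts.append(o+r[np.argmin(np.gradient(v))]*np.array([np.cos(a),np.sin(a)]))
    pts=np.array(pts);q=least_squares(lambda x:np.hypot(*(pts-x[:2]).T)-x[2],[*o,.063],loss="soft_l1",f_scale=.001).x;o=q[:2]
print("disc",np.round(q,4))
dark=lambda H,S,V:(V<105)
print("slots top",*cents(t,(300,208,325,238),.025,kind=dark),sep="\n")
print("tabs t",*cents(t,(250,190,330,250),.027),sep="\n")
print("tabs s",*cents(s,(255,220,360,300),.023),sep="\n")
out=[];o=np.array([.4665,-.0140]);a=np.radians(29.3);ex=np.array([np.cos(a),np.sin(a)]);ey=np.array([-ex[1],ex[0]])
for c in (t,s):
    X,Y=np.meshgrid(np.arange(-48,48,.25),np.arange(42,-42,-.25))
    uv=np.array([proj(c,[*(o+ex*x/1000+ey*y/1000),.030]) for x,y in zip(X.ravel(),Y.ravel())],np.float32)
    out.append(cv2.remap(c["frame"],uv[:,0].reshape(X.shape),uv[:,1].reshape(X.shape),cv2.INTER_CUBIC)[:,:,::-1].copy())
cv2.imwrite("pics/l.png",np.hstack(out))
E
python3 al.py
```

```text
t 20.1167 p [ 0.3836 -0.2813  0.1652] yaw 29.24 tilt [-7.0e-04  1.4e-03 -1.0e+00] F [ 0.4  0.7 -0.2] op 26.14 g 0.0
disc [ 0.4659 -0.0139  0.0606]
slots top
(array([313.18, 227.88]), 130, array([ 0.4583, -0.0168,  0.025 ]))
tabs t
(array([274.14, 220.24]), 29, array([0.4817, 0.0939, 0.027 ]))
(array([309.74, 221.94]), 54, array([ 0.4753, -0.0073,  0.027 ]))
(array([258.88, 229.24]), 33, array([0.4568, 0.1374, 0.027 ]))
tabs s
(array([324.43, 239.94]), 88, array([ 0.4783, -0.0115,  0.023 ]))
(array([291.5 , 267.31]), 48, array([0.4813, 0.0944, 0.023 ]))
(array([285.36, 287.99]), 75, array([0.454 , 0.1406, 0.023 ]))
```

Converted, -0.304 m / 0.5 = -0.608, 0.269 m / 0.5 = 0.538.

play_rows:
  motion:
    - [[0.538, -0.608, 0, 0, 0, 0], [0.538, -0.608, 0, 0, 0, 0], [0.538, -0.608, 0, 0, 0, 0], [0.538, -0.608, 0, 0, 0, 0], [0.538, -0.608, 0, 0, 0, 0], [0.538, -0.608, 0, 0, 0, 0], [0.538, -0.608, 0, 0, 0, 0], [0.538, -0.608, 0, 0, 0, 0]]
  fingers: 0.08

```text
time_s: 20.88
position: [0.4539, 0.0472, 0.1654]
tcp_rot: [[0.871, 0.491, -0.001], [0.491, -0.871, 0.0], [-0.0, -0.0, -1.0]]
force: [0.4, -0.6, 0.2]
opening: 0.905
grasp_force: 0.0
```

play_rows:
  motion:
    - [[0, 0, 0, 0, 0, 0], [0, 0, 0, 0, 0, 0], [0, 0, 0, 0, 0, 0]]

```text
time_s: 21.13
position: [0.454, 0.0447, 0.1653]
tcp_rot: [[0.871, 0.492, -0.001], [0.492, -0.871, -0.0], [-0.001, -0.0, -1.0]]
force: [-0.2, 0.2, 0.0]
opening: 0.914
grasp_force: 0.0
```

```bash
python3 - <<'E'
from h import *
st();plan(.4696,.1153,.07,29.3)
E
```

```text
t 21.1333 p [0.454  0.0447 0.1653] yaw 29.47 tilt [-6.e-04 -2.e-04 -1.e+00] F [-0.2  0.2  0. ] op 79.52 g 0.0
row [0.0483, -0.0538, 0.0953, -0.0, 0.04, 0.17] dist 0.12
```

Converted, 0.095 m / 0.5 = 0.19, -0.0538 m / 0.5 = -0.1076, 0.17 degrees / 45 = 0.0038.

play_rows:
  motion:
    - [[0.0966, -0.1076, 0.06, 0, 0, 0.0038], [0.0966, -0.1076, 0.1, 0, 0, 0.0038], [0.0966, -0.1076, 0.16, 0, 0, 0.0038], [0.0966, -0.1076, 0.19, 0, 0, 0.0038], [0.0966, -0.1076, 0.19, 0, 0, 0.0038], [0.0966, -0.1076, 0.19, 0, 0, 0.0038], [0.0966, -0.1076, 0.19, 0, 0, 0.0038]]

```text
time_s: 21.72
position: [0.4712, 0.1129, 0.0711]
tcp_rot: [[0.875, 0.484, 0.001], [0.484, -0.875, -0.0], [0.001, 0.001, -1.0]]
force: [0.0, 0.5, -0.6]
opening: 0.923
grasp_force: 0.0
```

```bash
python3 - <<'E'
from h import *
st();plan(.4696,.1153,.0352,29.3)
E
```

```text
t 21.7167 p [0.4712 0.1129 0.0711] yaw 28.98 tilt [ 1.1e-03 -1.0e-04 -1.0e+00] F [ 0.   0.5 -0.6] op 80.33 g 0.0
row [-0.0002, -0.0029, 0.0359, 0.03, -0.05, -0.32] dist 0.036
```

Converted, 0.036 m / 0.5 = 0.072, -0.0002 m / 0.5 = -0.0004, -0.2 degrees / 45 = -0.0044.

play_rows:
  motion:
    - [[-0.0004, -0.005, 0.02, 0, 0, -0.0044], [-0.0004, -0.005, 0.04, 0, 0, -0.0044], [-0.0004, -0.005, 0.072, 0, 0, -0.0044], [-0.0004, -0.005, 0.072, 0, 0, -0.0044], [-0.0004, -0.005, 0.072, 0, 0, -0.0044], [-0.0004, -0.005, 0.072, 0, 0, -0.0044]]

```text
time_s: 22.22
position: [0.4696, 0.1159, 0.035]
tcp_rot: [[0.872, 0.489, 0.001], [0.489, -0.872, 0.0], [0.001, 0.001, -1.0]]
force: [0.1, 1.1, -0.8]
opening: 0.919
grasp_force: 0.0
```

```bash
python3 - <<'E'
from h import *
st();plan(.4696,.1153,.0352,29.3)
E
```

```text
t 22.2167 p [0.4696 0.1159 0.035 ] yaw 29.27 tilt [ 0.0011  0.     -1.    ] F [ 0.1  1.1 -0.8] op 79.93 g 0.0
row [-0.0003, 0.0005, -0.0002, 0.03, -0.06, -0.03] dist 0.001
```

play_rows:
  motion:
    - [[-0.0004, 0.001, 0, 0, 0, 0], [-0.0004, 0.001, 0, 0, 0, 0], [-0.0004, 0.001, 0, 0, 0, 0], [-0.0004, 0.001, 0, 0, 0, 0], [-0.0004, 0.001, 0, 0, 0, 0], [-0.0004, 0.001, 0, 0, 0, 0], [-0.0004, 0.001, 0, 0, 0, 0], [-0.0004, 0.001, 0, 0, 0, 0]]
  fingers: 0.0525

```text
time_s: 22.88
position: [0.4695, 0.1157, 0.0346]
tcp_rot: [[0.872, 0.49, 0.001], [0.49, -0.872, 0.0], [0.001, 0.0, -1.0]]
force: [-0.3, 0.1, 5.2]
opening: 0.609
grasp_force: 6.1
```

```bash
python3 - <<'E'
from h import *
st()
E
```

```text
t 22.8833 p [0.4695 0.1157 0.0346] yaw 29.31 tilt [ 8.e-04  0.e+00 -1.e+00] F [-0.3  0.1  5.2] op 52.96 g 6.143036708235741
```

play_rows:
  motion:
    - [[0, 0, -0.02, 0, 0, 0], [0, 0, -0.06, 0, 0, 0], [0, 0, -0.12, 0, 0, 0], [0, 0, -0.12, 0, 0, 0], [0, 0, -0.12, 0, 0, 0]]

```text
time_s: 23.3
position: [0.4701, 0.1157, 0.0958]
tcp_rot: [[0.872, 0.49, 0.003], [0.49, -0.872, 0.0], [0.003, 0.002, -1.0]]
force: [0.0, -1.1, -0.5]
opening: 0.605
grasp_force: 4.4
```

```bash
python3 - <<'E'
from h import *
st();plan(.4660,-.0145,.085,29.3)
s=imaging.capture("scene");print(*cents(s,(240,190,360,300),.0825),sep="\n")
E
```

```text
t 23.3 p [0.4701 0.1157 0.0958] yaw 29.31 tilt [ 0.0035  0.     -1.    ] F [ 0.  -1.1 -0.5] op 52.62 g 4.4245695322752
row [-0.0674, 0.1115, 0.0108, 0.1, -0.17, 0.01] dist 0.131
(array([304.7 , 229.45]), 20, array([0.5013, 0.0303, 0.0825]))
(array([324.52, 239.91]), 90, array([0.4501, 0.0215, 0.0825]))
```

Converted, 0.111 m / 0.5 = 0.222, 0.01 m / 0.5 = 0.02.

play_rows:
  motion:
    - [[-0.134, 0.222, 0, 0, 0, 0], [-0.134, 0.222, 0, 0, 0, 0], [-0.134, 0.222, 0, 0, 0, 0], [-0.134, 0.222, 0, 0, 0, 0], [-0.134, 0.222, 0.02, 0, 0, 0], [-0.134, 0.222, 0.02, 0, 0, 0], [-0.134, 0.222, 0.02, 0, 0, 0], [-0.134, 0.222, 0.02, 0, 0, 0]]

```text
time_s: 24.02
position: [0.4645, -0.0132, 0.0838]
tcp_rot: [[0.872, 0.49, -0.002], [0.49, -0.872, 0.001], [-0.001, -0.001, -1.0]]
force: [0.5, 0.4, -0.9]
opening: 0.608
grasp_force: 4.4
```

```bash
python3 - <<'E'
from h import *
st();plan(.4660,-.0145,.070,29.3)
E
```

```text
t 24.0167 p [ 0.4645 -0.0132  0.0838] yaw 29.35 tilt [-1.9e-03  6.0e-04 -1.0e+00] F [ 0.5  0.4 -0.9] op 52.93 g 4.4271330535411835
row [0.0007, 0.0019, 0.0138, -0.08, 0.08, 0.05] dist 0.014
```

Converted, 0.014 m / 0.5 = 0.028, 0.008 m / 0.5 = 0.016.

play_rows:
  motion:
    - [[0.0012, 0.0032, 0.016, 0, 0, 0], [0.0012, 0.0032, 0.028, 0, 0, 0], [0.0012, 0.0032, 0.028, 0, 0, 0], [0.0012, 0.0032, 0.028, 0, 0, 0], [0.0012, 0.0032, 0.028, 0, 0, 0]]

```text
time_s: 24.43
position: [0.4663, -0.0147, 0.0702]
tcp_rot: [[0.872, 0.49, -0.0], [0.49, -0.872, 0.0], [-0.0, -0.0, -1.0]]
force: [0.2, 0.1, -0.1]
opening: 0.603
grasp_force: 4.4
```

```bash
python3 - <<'E'
from h import *
st();plan(.4660,-.0145,.062,29.3)
E
```

```text
t 24.4333 p [ 0.4663 -0.0147  0.0702] yaw 29.34 tilt [-4.e-04  1.e-04 -1.e+00] F [ 0.2  0.1 -0.1] op 52.49 g 4.427134618163109
row [-0.0002, -0.0004, 0.0082, -0.02, 0.02, 0.04] dist 0.008
```

play_rows:
  motion:
    - [[-0.0004, -0.0006, 0.004, 0, 0, 0], [-0.0004, -0.0006, 0.008, 0, 0, 0], [-0.0004, -0.0006, 0.012, 0, 0, 0], [-0.0004, -0.0006, 0.016, 0, 0, 0], [-0.0004, -0.0006, 0.018, 0, 0, 0], [-0.0004, -0.0006, 0.018, 0, 0, 0]]

```text
time_s: 24.93
position: [0.466, -0.0148, 0.061]
tcp_rot: [[0.872, 0.489, -0.001], [0.489, -0.872, 0.0], [-0.0, -0.0, -1.0]]
force: [0.2, -0.5, -0.9]
opening: 0.609
grasp_force: 4.4
```

```bash
python3 - <<'E'
from h import *
st();plan(.4660,-.0145,.0535,29.3)
E
```

```text
t 24.9333 p [ 0.466  -0.0148  0.061 ] yaw 29.3 tilt [-5.e-04  2.e-04 -1.e+00] F [ 0.2 -0.5 -0.9] op 52.95 g 4.427154287695885
row [0.0002, -0.0003, 0.0075, -0.02, 0.02, -0.0] dist 0.008
```

Legs are 3.6 mm into the slots with no force. Continue down to just above the pad's first touch.

Converted, 0.007 m / 0.5 = 0.014, 0.006 m / 0.5 = 0.012.

play_rows:
  motion:
    - [[0, 0, 0.004, 0, 0, 0], [0, 0, 0.008, 0, 0, 0], [0, 0, 0.01, 0, 0, 0], [0, 0, 0.012, 0, 0, 0], [0, 0, 0.014, 0, 0, 0], [0, 0, 0.014, 0, 0, 0]]

```text
time_s: 25.43
position: [0.466, -0.0148, 0.0541]
tcp_rot: [[0.872, 0.489, -0.0], [0.489, -0.872, 0.0], [-0.0, -0.0, -1.0]]
force: [0.2, -0.1, 0.2]
opening: 0.605
grasp_force: 4.4
```

```bash
python3 - <<'E'
from h import *
st()
E
```

```text
t 25.4333 p [ 0.466  -0.0148  0.0541] yaw 29.31 tilt [-3.e-04  1.e-04 -1.e+00] F [ 0.2 -0.1  0.2] op 52.66 g 4.427097290754318
```

Converted, -0.03 m / 0.5 = -0.06, -0.01 m / 0.5 = -0.02.

play_rows:
  motion:
    - [[0, 0, 0, 0, 0, 0], [0, 0, 0, 0, 0, 0], [0, 0, 0, 0, 0, 0], [0, 0, 0, 0, 0, 0], [0, 0, -0.02, 0, 0, 0], [0, 0, -0.06, 0, 0, 0], [0, 0, -0.06, 0, 0, 0], [0, 0, -0.06, 0, 0, 0]]
  fingers: 0.072

```text
time_s: 26.1
position: [0.4667, -0.0149, 0.085]
tcp_rot: [[0.872, 0.49, 0.002], [0.49, -0.872, -0.001], [0.002, 0.002, -1.0]]
force: [-0.1, -0.7, 0.5]
opening: 0.829
grasp_force: 0.0
```

play_rows:
  motion:
    - [[0, 0, 0, 0, 0, 0], [0, 0, 0, 0, 0, 0], [0, 0, 0, 0, 0, 0], [0, 0, 0, 0, 0, 0], [0, 0, 0, 0, 0, 0], [0, 0, 0, 0, 0, 0], [0, 0, 0, 0, 0, 0], [0, 0, 0, 0, 0, 0]]
  fingers: 0.0

```text
time_s: 26.77
position: [0.4661, -0.0148, 0.0842]
tcp_rot: [[0.872, 0.489, -0.0], [0.489, -0.872, 0.0], [-0.0, -0.0, -1.0]]
force: [0.5, -0.1, -0.2]
opening: 0.306
grasp_force: 0.0
```

```bash
python3 - <<'E'
from h import *
st();plan(.4660,-.0146,.066,29.3)
E
```

```text
t 26.7667 p [ 0.4661 -0.0148  0.0842] yaw 29.31 tilt [-1.e-04  0.e+00 -1.e+00] F [ 0.5 -0.1 -0.2] op 26.64 g 0.0
row [0.0, -0.0003, 0.0182, -0.01, 0.01, 0.01] dist 0.018
```

Converted, 0.02 m / 0.5 = 0.04, 0.01 m / 0.5 = 0.02.

play_rows:
  motion:
    - [[0, 0, 0, 0, 0, 0], [0, 0, 0, 0, 0, 0], [0, 0, 0, 0, 0, 0], [0, 0, 0.02, 0, 0, 0], [0, 0, 0.034, 0, 0, 0], [0, 0, 0.038, 0, 0, 0], [0, 0, 0.04, 0, 0, 0], [0, 0, 0.04, 0, 0, 0]]

```text
time_s: 27.43
position: [0.4659, -0.0148, 0.0644]
tcp_rot: [[0.872, 0.49, -0.001], [0.49, -0.872, 0.0], [-0.001, -0.0, -1.0]]
force: [-1.0, -0.8, 1.6]
opening: 0.005
grasp_force: 0.6
```

```bash
python3 - <<'E'
from h import *
st()
E
```

```text
t 27.4333 p [ 0.4659 -0.0148  0.0644] yaw 29.31 tilt [-7.e-04  1.e-04 -1.e+00] F [-1.  -0.8  1.6] op 0.39 g 0.6088122498476878
```

Touching at about 0.0644 as expected. Press in small steps.

Converted, 0.0015 m / 0.5 = 0.003, 0.001 m / 0.5 = 0.002.

play_rows:
  motion:
    - [[0, 0, 0.001, 0, 0, 0], [0, 0, 0.002, 0, 0, 0], [0, 0, 0.003, 0, 0, 0], [0, 0, 0.003, 0, 0, 0], [0, 0, 0.003, 0, 0, 0]]

```text
time_s: 27.85
position: [0.4659, -0.0148, 0.0637]
tcp_rot: [[0.872, 0.49, -0.0], [0.49, -0.872, -0.0], [-0.0, 0.0, -1.0]]
force: [-1.7, -0.6, 9.9]
opening: 0.005
grasp_force: 4.9
```

```bash
python3 - <<'E'
from h import *
st()
E
```

```text
t 27.85 p [ 0.4659 -0.0148  0.0637] yaw 29.31 tilt [-1.e-04 -1.e-04 -1.e+00] F [-1.7 -0.6  9.9] op 0.43 g 4.899288779706694
```

Converted, 0.001 m / 0.5 = 0.002, 0.0005 m / 0.5 = 0.001.

play_rows:
  motion:
    - [[0, 0, 0.001, 0, 0, 0], [0, 0, 0.002, 0, 0, 0], [0, 0, 0.002, 0, 0, 0], [0, 0, 0.002, 0, 0, 0]]

```text
time_s: 28.18
position: [0.466, -0.0149, 0.0627]
tcp_rot: [[0.872, 0.49, 0.0], [0.49, -0.872, -0.0], [0.0, 0.0, -1.0]]
force: [-1.8, -1.4, 8.9]
opening: 0.006
grasp_force: 4.5
```

```bash
python3 - <<'E'
from h import *
st()
E
```

```text
t 28.1833 p [ 0.466  -0.0149  0.0627] yaw 29.32 tilt [ 2.e-04 -2.e-04 -1.e+00] F [-1.8 -1.4  8.9] op 0.55 g 4.544525382807478
```

Converted, 0.0011 m / 0.5 = 0.0022, 0.0008 m / 0.5 = 0.0016.

play_rows:
  motion:
    - [[0, 0, 0.0008, 0, 0, 0], [0, 0, 0.0016, 0, 0, 0], [0, 0, 0.0022, 0, 0, 0], [0, 0, 0.0022, 0, 0, 0], [0, 0, 0.0022, 0, 0, 0]]

```text
time_s: 28.6
position: [0.466, -0.0149, 0.0617]
tcp_rot: [[0.872, 0.49, 0.0], [0.49, -0.872, -0.0], [0.0, 0.0, -1.0]]
force: [-2.6, -0.4, 10.7]
opening: 0.005
grasp_force: 5.3
```

```bash
python3 - <<'E'
from h import *
st()
E
```

```text
t 28.6 p [ 0.466  -0.0149  0.0617] yaw 29.32 tilt [ 2.e-04 -2.e-04 -1.e+00] F [-2.6 -0.4 10.7] op 0.46 g 5.270682277623564
```

Converted, 0.001 m / 0.5 = 0.002, 0.0008 m / 0.5 = 0.0016.

play_rows:
  motion:
    - [[0, 0, 0.0008, 0, 0, 0], [0, 0, 0.0016, 0, 0, 0], [0, 0, 0.002, 0, 0, 0], [0, 0, 0.002, 0, 0, 0], [0, 0, 0.002, 0, 0, 0]]

```text
time_s: 29.02
position: [0.466, -0.0149, 0.0613]
tcp_rot: [[0.872, 0.49, 0.001], [0.49, -0.872, -0.0], [0.0, 0.001, -1.0]]
force: [-3.3, 0.2, 16.5]
opening: 0.006
grasp_force: 8.5
```

```bash
python3 - <<'E'
from h import *
st()
E
```

```text
t 29.0167 p [ 0.466  -0.0149  0.0613] yaw 29.32 tilt [ 6.e-04 -4.e-04 -1.e+00] F [-3.3  0.2 16.5] op 0.51 g 8.51959191961214
```

play_rows:
  motion:
    - [[0, 0, 0.0008, 0, 0, 0], [0, 0, 0.0008, 0, 0, 0], [0, 0, 0, 0, 0, 0], [0, 0, -0.002, 0, 0, 0], [0, 0, -0.004, 0, 0, 0], [0, 0, -0.005, 0, 0, 0], [0, 0, -0.005, 0, 0, 0], [0, 0, -0.005, 0, 0, 0]]

```text
time_s: 29.68
position: [0.466, -0.0149, 0.0628]
tcp_rot: [[0.872, 0.49, 0.0], [0.49, -0.872, -0.0], [-0.0, 0.0, -1.0]]
force: [-2.0, -1.4, 8.7]
opening: 0.007
grasp_force: 4.3
```

```bash
python3 - <<'E'
from h import *
st()
E
```

```text
t 29.6833 p [ 0.466  -0.0149  0.0628] yaw 29.32 tilt [ 1.e-04 -2.e-04 -1.e+00] F [-2.  -1.4  8.7] op 0.57 g 4.312662690645084
```

Converted, -0.001 m / 0.5 = -0.002, -0.0005 m / 0.5 = -0.001.

play_rows:
  motion:
    - [[0, 0, -0.001, 0, 0, 0], [0, 0, -0.002, 0, 0, 0], [0, 0, -0.002, 0, 0, 0], [0, 0, -0.002, 0, 0, 0]]

```text
time_s: 30.02
position: [0.4662, -0.0148, 0.0631]
tcp_rot: [[0.872, 0.489, 0.0], [0.489, -0.872, 0.0], [0.0, -0.0, -1.0]]
force: [-0.6, -0.1, 0.2]
opening: 0.008
grasp_force: 0.5
```

```bash
python3 - <<'E'
from h import *
st()
E
```

```text
t 30.0167 p [ 0.4662 -0.0148  0.0631] yaw 29.31 tilt [ 0.  0. -1.] F [-0.6 -0.1  0.2] op 0.68 g 0.5079321153425553
```

Converted, -0.204 m / 0.5 = -0.408, 0.196 m / 0.5 = 0.392.

play_rows:
  motion:
    - [[0, 0, -0.04, 0, 0, 0], [0, 0, -0.12, 0, 0, 0], [0, 0, -0.18, 0, 0, 0], [-0.408, 0.392, -0.24, 0, 0, 0], [-0.408, 0.392, -0.24, 0, 0, 0], [-0.408, 0.392, -0.24, 0, 0, 0], [-0.408, 0.392, -0.24, 0, 0, 0], [-0.408, 0.392, -0.24, 0, 0, 0]]

```text
time_s: 30.68
position: [0.4052, -0.2145, 0.1754]
tcp_rot: [[0.872, 0.49, 0.0], [0.49, -0.872, 0.0], [0.0, -0.0, -1.0]]
force: [1.8, 0.4, 0.3]
opening: 0.004
grasp_force: 0.0
```

Converted, -0.05 m / 0.5 = -0.1.

play_rows:
  motion:
    - [[-0.1, 0.1, 0, 0, 0, 0], [-0.1, 0.1, 0, 0, 0, 0], [-0.1, 0.1, 0, 0, 0, 0], [-0.1, 0.1, 0, 0, 0, 0], [-0.1, 0.1, 0, 0, 0, 0]]

```text
time_s: 31.1
position: [0.3864, -0.2803, 0.1747]
tcp_rot: [[0.872, 0.489, -0.001], [0.489, -0.872, 0.002], [-0.0, -0.002, -1.0]]
force: [0.1, 0.3, -0.2]
opening: 0.006
grasp_force: 0.0
```

```bash
python3 al.py; python3 - <<'E'
from h import *
t=imaging.capture("top");s=imaging.capture("scene")
A=cents(t,(290,200,345,250),.0445);B=cents(s,(290,215,365,280),.040)
print(A,B,sep="\n")
W=np.hstack([cv2.resize(s["frame"][215:275,295:365,::-1],(420,360),interpolation=cv2.INTER_CUBIC),cv2.resize(t["frame"][200:250,285:335,::-1],(360,360),interpolation=cv2.INTER_CUBIC)]);cv2.imwrite("pics/z.png",W)
E
```

```text
t 31.1 p [ 0.3864 -0.2803  0.1747] yaw 29.27 tilt [-0.0012  0.002  -1.    ] F [ 0.1  0.3 -0.2] op 0.54 g 0.0
disc [ 0.466  -0.0139  0.0607]
slots top
(array([317.43, 221.43]), 14, array([ 0.4765, -0.0291,  0.025 ]))
(array([307.62, 231.  ]), 8, array([ 0.4497, -0.0009,  0.025 ]))
tabs t
(array([319.5 , 220.67]), 30, array([ 0.4785, -0.0351,  0.027 ]))
(array([304.5, 229.5]), 28, array([0.4541, 0.0078, 0.027 ]))
tabs s
(array([332.08, 229.18]), 38, array([ 0.4862, -0.0475,  0.023 ]))
(array([327.32, 247.07]), 57, array([ 0.4598, -0.001 ,  0.023 ]))
[(array([319.5 , 220.67]), 30, array([ 0.4776, -0.0353,  0.0445])), (array([304.5, 229.5]), 28, array([0.4535, 0.007 , 0.0445]))]
[(array([331.97, 229.11]), 37, array([ 0.4784, -0.0373,  0.04  ])), (array([327.32, 247.07]), 57, array([0.4522, 0.0083, 0.04  ]))]
```

View pics/z.png

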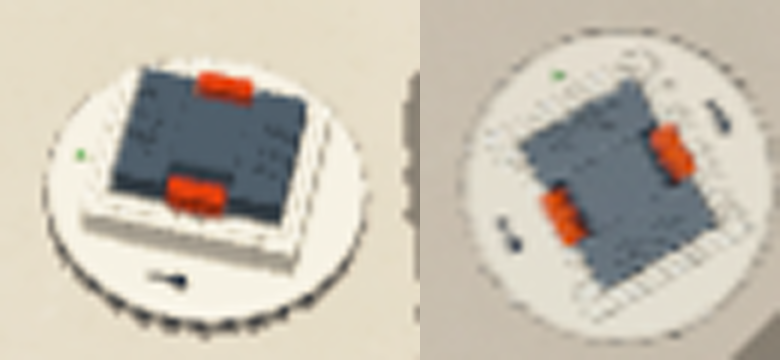

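```bash
python3 -c "
from rig import bot
print(bot.hand_in())"
```

```text
the job is handed in; nothing more can be done
None
```

The battery is in, the cover is back on flush with both tabs out, and the job is handed in at about 31 s; the one deviation is that the alarm slid about 7 mm when I took the cover off.

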